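# Hold a spread snap ring at its groove on an autosampler spindle

## Task

Refit the snap ring that keeps the sample carousel on its spindle: take the snap-ring pliers from their stand, put the blades into the gap of the ring on the mat and squeeze the handles to the stop so that the ring is spread and comes up with the pliers. Slide the spread ring down over the spindle end until it lies flat on the steel washer, level with the groove, and finish there still gripping the pliers with the ring held open; I will check it before we let it snap in. Leave the bottle, the jar and the screwdriver where they are.

Things in the scene. Friction and masses are not known exactly. Their poses are not given: they have to be found in the camera images.
- pliers_grip (a point): Snap-ring pliers upright in the stand, blades down, handles up (0.14 kg). Point midway between the handles at the height to grip (138 mm above the bench at first). y axis: from handle to handle = squeezing direction; z up; a half turn about z changes nothing. Grips: flat, 13 mm broad (x), from 30 mm below to 30 mm above this point. Width over them here: 62 mm open, 26 mm at the stop.
- pliers_blades (a point): Midway between the ends of the pliers' two blades, 130 mm below pliers_grip, same axes. Each blade is 7 mm wide (x), 2.4 mm thick (y), 3.6 mm long below a shoulder that reaches 5.5 mm outwards over the ring's lug. Squeezing the handles spreads them: width over both blades (y) 5.4 mm open, 36 mm at the stop; each 1 mm off the handle width adds about 0.86 mm.
- jaw_l (a joint): Pliers: angle of one half, 0 = handles open, blades together; 0.255 = handles squeezed to the stop, blades fully spread. Both halves move alike. Handle faces splay 0.1 rad each when open, are parallel at 0.1, lean in 0.15 at the stop. A spring opens them: 5 N per handle open, 7 N at the stop, plus 7 N for the spread ring. To carry and insert the blades, squeeze to just 0.02-0.05 (about 60 mm).
- stand: Grey plastic block, 85 x 100 x 56 mm, fixed; origin under its centre, z up. The pliers' cheek plates (18 mm thick, 48 mm above the blade ends) rest on its top over a slot 11 x 53 mm; the jaws below (8 mm thick) hang in the slot. Lift them straight up at least 55 mm to come clear.
- ring_eye (a point): Snap ring: dark steel C, 4 mm thick, inside diameter 30 mm at rest, 5 mm broad, a lug each side of its gap, 22 g, flat on a pale mat 3 mm thick. Point half-way through its thickness at the centre of the opening when spread (3 mm from the centre at rest, towards the gap); the spindle axis belongs here. x axis: towards the gap; z up. Fully spread it passes a 35 mm circle.
- ring_gap (a point): Snap ring: middle of the gap between the lugs, half-way through the thickness, 16.4 mm from ring_eye along its x axis. The blades go in here, squeezing direction along the ring's y axis, shoulders on the lugs. The lugs reach from 8 mm nearer the ring_eye to 4.5 mm beyond this point (x); the gap is about 16 mm wide here at rest (14 mm at its mouth), 36 mm spread.
- ring_arm_l (a joint): Snap ring: opening angle of the arm on its +y side, 0 at rest, about 0.27 when spread by the pliers at their stop; sprung shut (about 3.5 N at the lug at rest, 8 N spread).
- ring_arm_r (a joint): Snap ring: the same for the arm on its -y side.
- spindle_seat (a point): Autosampler, fixed, with a round aluminium carousel (188 mm diameter, top 102 mm above the bench) on an upright steel spindle. Point on the spindle's axis at the upper face of the steel washer (50 mm diameter, 110 mm above the bench) on which the ring must lie. z up; x axis: away from the keypad. The groove (29.6 mm diameter) reaches from here to 5 mm above.
- spindle_top (a point): Centre of the spindle's end face, 14 mm above spindle_seat. Spindle 32 mm diameter, end chamfered 2.5 mm wide over the last 3 mm.
- tower_top (a point): Top of the pin on a slim fixed white tower (30 x 30 mm) at the autosampler's far right corner, 184 mm above the bench; keep clear.
- bottle_mid (a point): White plastic bottle, 64 mm diameter, 135 mm high, bystander; this point is its centre.
- jar_mid (a point): Small amber jar, 48 mm diameter, 75 mm high, bystander; this point is its centre.
- screwdriver_grip (a point): Screwdriver, 180 mm long, lying on the bench, bystander; this point is in its handle.
There are look-alikes about, which are no part of the job. What is meant by the part that bears pliers_grip is not blue, turquoise or yellow, and is the larger of those in its own colour.

How it is judged:
On the way, in this order (a step that is already met when the one before it is completed fails the run):
1. the pliers are lifted out of their stand (height (world z) of pliers_grip above 0.188 m and contact force between the fingers and pliers above 1 N), for 0.1 s.
2. the ring is spread by the pliers and lifted off the mat (value of joint each of ring_arm_l, ring_arm_r above 0.18 rad and height (world z) of ring_eye above 0.03 m and contact force between ring and pliers above 1 N and contact force between ring and mat below 0.05 N), for 0.2 s.
At the end, for the whole second after the job is handed in: The ring surrounds the spindle (ring_eye within 4 mm of the axis), lies flat (within 0.15 rad) at the height of the groove (its mid-plane no more than 4.5 mm above the washer's face), and is still held spread by the gripped pliers (both arms opened by more than 0.18 rad) (horizontal distance between ring_eye and spindle_seat below 0.004 m and z of ring_eye in the frame of spindle_seat between 0 and 0.0045 m and angle between ring_eye's own z axis and vertical below 0.15 rad and value of joint each of ring_arm_l, ring_arm_r above 0.18 rad and contact force between ring and pliers above 1 N and contact force between the fingers and pliers above 3 N and linear speed of ring below 0.02 m/s); the arm keeps its last pose, push and grip.
It fails at once if the bottle is moved or knocked over (distance of bottle_mid from where it was at the start of the episode above 0.02 m).
It fails at once if the jar is moved or knocked over (distance of jar_mid from where it was at the start of the episode above 0.02 m).
It fails at once if the screwdriver is moved (distance of screwdriver_grip from where it was at the start of the episode above 0.02 m).
It also fails if it takes over 54 s, if anything falls off the work surface, if the arm or the gripper's body presses on something with over 40 N, if the wrist force passes 120 N, or if a joint passes its speed limit or range.

## Robot

A 6-joint arm with a two-finger parallel gripper is mounted at the origin on the work surface. World frame = base frame: x ahead of the robot, y to its left, z up, the work surface at z = 0. Lengths are in m, angles in rad, forces in N, time in s.
With the tool pointing down it reaches from about 0.3 to 0.775 m from the base axis. Payload 14.6 kg.
Tool frame: the origin (TCP) lies between the finger pads; the fingertips stand env.tip_extent ahead of it and the grasp point (between the pads) lies 2 mm behind it (env.tip_extent is the distance from the TCP to the fingertips, in m); x points along the fingers, y is the direction in which the jaws open and shut, and the axes are right-handed (so a half turn about x gives the same grasp; the last joint's range is limited). The gripper opens to 94 mm and grips with 3 to 60 N. Pads are 16 mm wide; open, the fingers measure 119 mm over their backs; the gripper's body (75 mm by 177 mm) begins 78 mm behind the grasp point.
Start: joints at [-1.327, 0.3, 1.521, -0, 1.321, -0.067], TCP at [0.168, -0.524, 0.222] pointing down, gripper open.
Joint ranges: [-3.03, 3.03], [-0.79, 2.21], [0.23, 2.52], [-1.04, 4.18], [0, 3.07], [-2.55, 2.55]. Speed limits (rad/s): [2.22, 2.22, 2.57, 3.14, 3.14, 3.14].

## Interface

Orientations are given as a 3x3 rotation matrix whose columns are the frame's x, y, z axes.
In Python, from bench import env gives the robot as it stands. The module is installed in compiled form; this text tells all that it offers.
- The arm moves only by the tool drive_tool, never from a script. Its argument "steps" is a list that holds one entry, the list of rows, each a list of 5 numbers: the opening, from 0 (shut) to 1 (fully open), then the shift along the world's x, y, z in mm, then the turn about the world's z in rad. A call has 1 to 12 rows; each row shifts and turns the commanded pose from where the row before left it; what a row does not reach is not made up. A row lasts 1/8 s, in which the tool goes at most 62.5 mm and 10.7 degrees, less where a joint would pass 70% of its speed; a pose out of reach is approached as far as the arm can. A call with a gripper value outside its range is refused whole. The fingers move at their own pace and stop on an object; "grip_force" is the grip in N (left out, the last holds). Time passes only in rows, so rows that do not move let the fingers close. It gives the time, the measured TCP pose, the force and the opening at its end, in the units of the state.
- env.observe(): the state, without advancing time (a new reading comes with each control period).
- env.get_image(name): name is "side" or "top"; returns the picture (384x512x3 uint8, red, green, blue); there is no depth.
- env.camera_info(name): a dict with "fov_y" (degrees; the focal length in pixels is half the picture's height over the tangent of half this angle, whatever the lens; pixels are square), "cx", "cy" (the principal point, pixels), "k1" (the pictures are not rectified: a ray, as slopes to the right and down, at radius r is drawn at 1 + k1 r^2 times it, then the intrinsics apply), "extrinsics" (4x4, takes a point from camera to world coordinates). Camera axes: x right, y up, looking along -z (the intrinsics and any distortion apply to the point x, -y, -z); pixel columns grow to the right and rows downward; lengths in m; the calibration is good to about 2 mm. A picture is of the moment at which its call begins. camera_info takes no time and is no camera call.
- env.job_done(): hands the job in, once; it reports no verdict.
The state is a dict: "t": time; "joint_pos": joint angles; "qvel": joint speeds; "joint_efforts": joint torques, N m; "ee_pos": TCP position; "tool_rot": TCP orientation; "contact_force": force on the tool from outside, world axes, zero at the start; "wrist_torque": the same for the moment, N m; "width": finger opening in m.
Only numpy, scipy, OpenCV 4.12 (cv2) and the standard library are available. Lean on these libraries where they do the work, as an engineer would, in place of code of your own. Each camera call takes 0.05 s, during which the arm holds its last target.

## Working session

There is one attempt and no reset: what is moved stays moved. The work goes in short steps, Python scripts to look and compute and a tool call to move; the robot and the scene stay as the last step left them, time stands still between calls to the robot, and variables do not carry over. Pictures are saved under pics/ and viewed, and the job is handed in when it is done.

Besides the shell and the picture viewer there is one more tool, called after "Request:" as name(argument=value, ...) on one line, values as JSON. drive_tool: Moves the arm, as the interface text tells. Its arguments: {"type":"object","properties":{"steps":{"type":"array","items":{"type":"array","items":{"type":"array","items":{"type":"number"}}}},"grip_force":{"type":"number"}},"required":["steps"]}

```bash
mkdir -p pics; cat > h.py <<'E'
import numpy as np, cv2
from bench import env
def snap(n,tag):
    im=env.get_image(n); cv2.imwrite(f'pics/{tag}_{n}.png',im[:,:,::-1]); return im
def cam(n):
    c=env.camera_info(n); f=192/np.tan(np.radians(c['fov_y'])/2)
    return c,f
def ray(n,u,v):
    c,f=cam(n); K=np.array([[f,0,c['cx']],[0,f,c['cy']],[0,0,1.]])
    p=cv2.undistortPointsIter(np.array([[[u,v]]],float),K,np.array([c['k1'],0,0,0,0.]),None,None,(3,100,1e-12))[0,0]
    E=np.array(c['extrinsics']); d=E[:3,:3]@np.array([p[0],-p[1],-1]); return E[:3,3],d/np.linalg.norm(d)
def atz(n,u,v,z):
    o,d=ray(n,u,v); return o+d*(z-o[2])/d[2]
def proj(n,P):
    c,f=cam(n); E=np.array(c['extrinsics']); q=E[:3,:3].T@(np.array(P,float)-E[:3,3])
    x,y=q[0]/-q[2],-q[1]/-q[2]; s=1+c['k1']*(x*x+y*y)
    return np.array([c['cx']+f*x*s,c['cy']+f*y*s])
def tri(a,b):
    (o1,d1),(o2,d2)=ray('side',*a),ray('top',*b)
    t=np.linalg.lstsq(np.stack([d1,-d2],1),o2-o1,rcond=None)[0]
    p,q=o1+t[0]*d1,o2+t[1]*d2; return (p+q)/2,np.linalg.norm(p-q)
E
python3 - <<'E'
from h import *
for n in('side','top'):
    snap(n,'a'); c=env.camera_info(n); print(n,c)
print(env.observe(),env.tip_extent)
E
```

```text
side {'fov_y': 54.33133002079531, 'cx': 259.813613681377, 'cy': 200.50439438096157, 'k1': -0.06464558226865061, 'extrinsics': array([[-0.93980448,  0.1843747 , -0.28770387,  0.2273808 ],
       [-0.34163529, -0.52488294,  0.77960454,  0.62479995],
       [-0.0072715 ,  0.83096563,  0.55627624,  0.67596113],
       [ 0.        ,  0.        ,  0.        ,  1.        ]])}
top {'fov_y': 44.848893620143286, 'cx': 258.6525065174746, 'cy': 190.8927162533294, 'k1': 0.016335701376068604, 'extrinsics': array([[ 0.0020835 ,  0.99458889, -0.10386815,  0.35364709],
       [-0.99999508,  0.00182861, -0.00254908, -0.13363739],
       [-0.00234536,  0.10387295,  0.99458781,  1.63404589],
       [ 0.        ,  0.        ,  0.        ,  1.        ]])}
{'t': 0.1, 'joint_pos': array([-1.32659805e+00,  3.00407476e-01,  1.52155522e+00,  1.24539506e-05,
        1.32069583e+00, -6.66088852e-02]), 'qvel': array([-0.0007445 , -0.00182668, -0.00150726, -0.00025459, -0.00186555,
       -0.0010219 ]), 'joint_efforts': array([ 1.32343015e-03, -5.32643795e+01, -3.53281581e+01,  7.09410198e-02,
        2.34385132e-02, -6.11561882e-05]), 'ee_pos': array([ 0.16814427, -0.52342384,  0.22193216]), 'tool_rot': array([[-2.45997276e-04,  3.05824158e-01, -9.52087981e-01],
       [ 1.03717000e-03, -9.52087420e-01, -3.05824245e-01],
       [-9.99999432e-01, -1.06270903e-03, -8.29807316e-05]]), 'contact_force': array([0.18598732, 0.37448216, 0.15232182]), 'wrist_torque': array([-0.03274724, -0.035306  , -0.01306944]), 'width': 0.0936995793151693} 0.017
```

View pics/a_side.png

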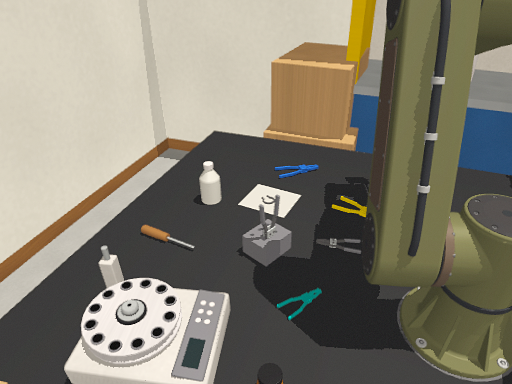

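View pics/a_top.png

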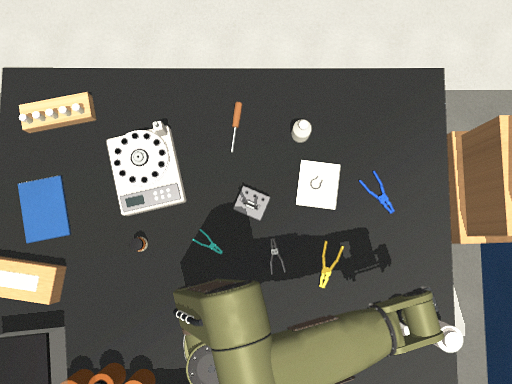

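The possible pliers in the top picture are: grey in the stand (252,202), grey lying at (277,257), teal (208,241), yellow (330,265) and blue (378,192). By the description it is the grey pair standing upright in the stand. I'll check that in close crops.

```bash
python3 - <<'E'
import cv2,numpy as np
t=cv2.imread('pics/a_top.png');s=cv2.imread('pics/a_side.png')
f=lambda im,x0,x1,y0,y1:cv2.resize(im[y0:y1,x0:x1],(400,300),interpolation=cv2.INTER_CUBIC)
a=np.hstack([f(t,212,292,172,232),f(t,278,358,155,215)])
b=np.hstack([f(s,225,305,187,262),f(t,100,180,125,185)])
cv2.imwrite('pics/b.png',np.vstack([a,b]))
E
```

```text
(no output)
```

View pics/b.png

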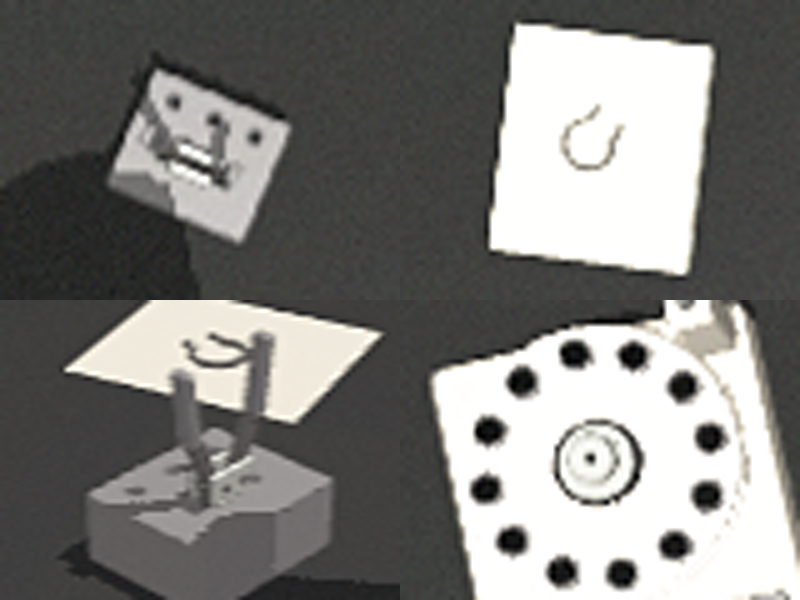

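```bash
cat > z.py <<'E'
import cv2,sys
def zoom(src,x0,y0,w,h,k,out,grid=5):
    im=cv2.imread(src)[y0:y0+h,x0:x0+w]
    im=cv2.resize(im,(w*k,h*k),interpolation=cv2.INTER_NEAREST)
    for i in range(0,w,grid):
        cv2.line(im,(i*k,0),(i*k,6),(0,0,255),1)
        if i%10==0: cv2.putText(im,str(x0+i),(i*k,18),0,.38,(0,0,255),1)
    for j in range(0,h,grid):
        cv2.line(im,(0,j*k),(6,j*k),(0,0,255),1)
        if j%10==0: cv2.putText(im,str(y0+j),(8,j*k+5),0,.38,(0,0,255),1)
    cv2.imwrite(out,im)
a=sys.argv; zoom(a[1],*map(int,a[2:7]),a[7])
E
python3 z.py pics/a_top.png 228 178 48 46 13 pics/c1.png
python3 z.py pics/a_side.png 238 190 58 75 8 pics/c2.png
python3 z.py pics/a_side.png 235 182 70 40 11 pics/c3.png
python3 z.py pics/a_top.png 292 155 54 58 10 pics/c4.png
```

```text
(no output)
```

View pics/c1.png

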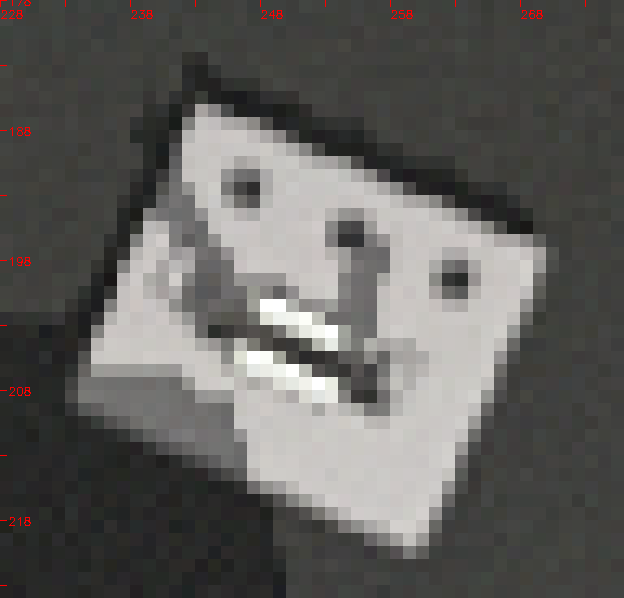

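View pics/c2.png

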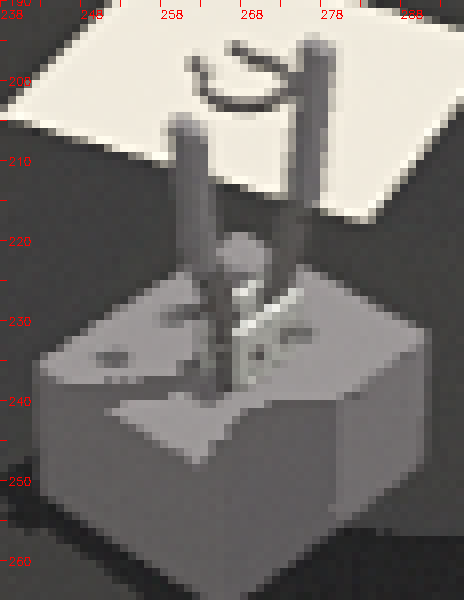

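View pics/c3.png

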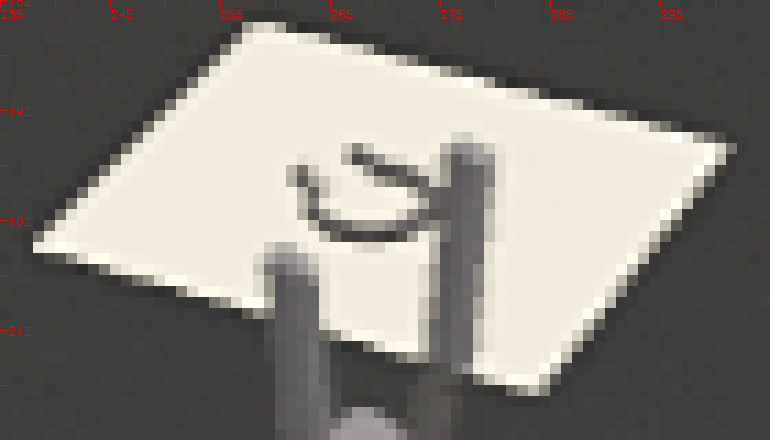

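View pics/c4.png

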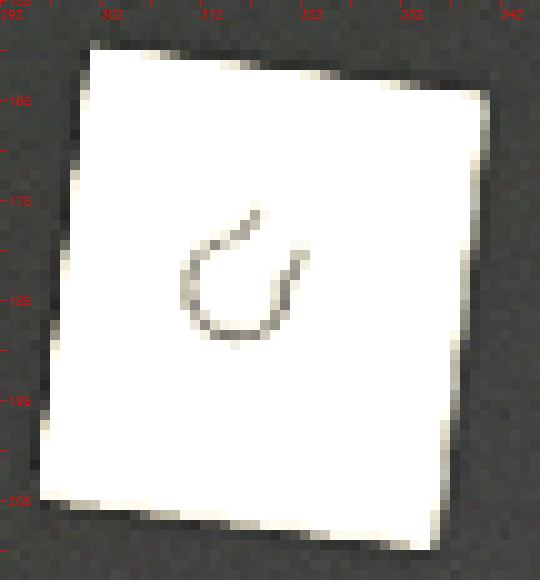

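```bash
cat > fit1.py <<'E'
from h import *
from scipy.optimize import least_squares
# stand: top corners TL,TR,BR,BL in images at z=.056
top=[(242.8,185.8),(269.8,197.0),(259.5,220.8),(234,209)]   # bench-corners? use as top face
for p in top: print('top corner',atz('top',*p,.056).round(4))
sd=[(242.3,235.5),(262.5,248.3),(290.8,231.5),(271,221)]
for p in sd: print('side corner',atz('side',*p,.056).round(4))
print('slot/cheek top view',atz('top',248.5,204,.063).round(4))
for a,b in [((261.3,205.5),(241.3,192.5)),((277.3,195.8),(256.3,197))]:
    P,e=tri(a,b); print('handle',P.round(4),e.round(4),np.round(proj('side',P)),np.round(proj('top',P)))
for n,ps in (('top',[(301,160),(341,164.5),(335.5,209.8),(296,205)]),('side',[(257.5,184),(301.5,195.3),(284,217.5),(238,204.5)])):
    c=[atz(n,*p,.003) for p in ps]; print(n,'mat',np.round(c,4).tolist(),np.mean(c,0).round(4))
E
python3 fit1.py
python3 z.py pics/a_top.png 100 115 90 105 7 pics/d1.png
python3 z.py pics/a_side.png 72 240 160 144 5 pics/d2.png
```

```text
top corner [ 0.5358 -0.0754  0.056 ]
top corner [ 0.4976 -0.1676  0.056 ]
top corner [ 0.4166 -0.1327  0.056 ]
top corner [ 0.4565 -0.046   0.056 ]
side corner [ 0.535  -0.0742  0.056 ]
side corner [ 0.4682 -0.0441  0.056 ]
side corner [ 0.4201 -0.1325  0.056 ]
side corner [ 0.4843 -0.1589  0.056 ]
slot/cheek top view [ 0.473  -0.0953  0.063 ]
handle [ 0.4929 -0.0773  0.1604] 0.0193 [257. 205.] [242. 195.]
handle [ 0.4732 -0.126   0.1638] 0.0298 [271. 195.] [257. 202.]
top mat [[0.6345, -0.2795, 0.003], [0.6185, -0.421, 0.003], [0.4578, -0.3991, 0.003], [0.4744, -0.2607, 0.003]] [ 0.5463 -0.3401  0.003 ]
side mat [[0.6181, -0.4122, 0.003], [0.4562, -0.3929, 0.003], [0.4748, -0.2557, 0.003], [0.6332, -0.2738, 0.003]] [ 0.5456 -0.3337  0.003 ]
```

View pics/d1.png

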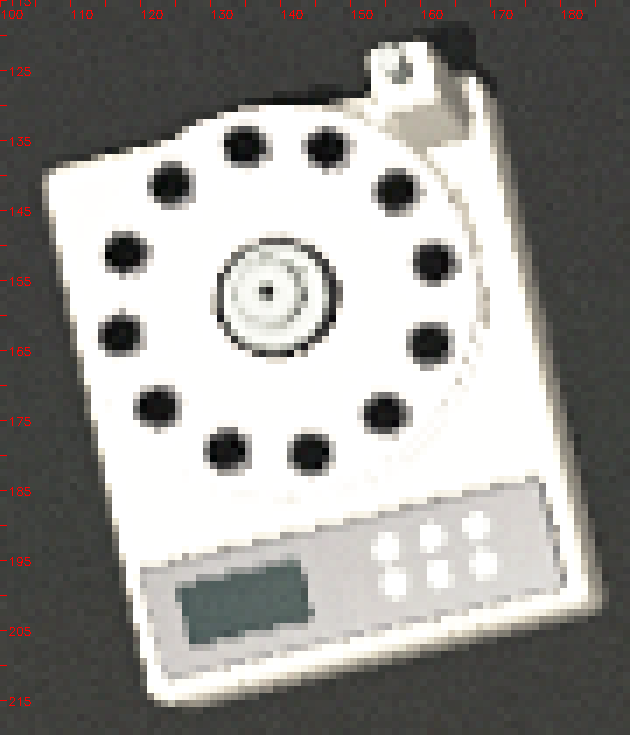

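View pics/d2.png

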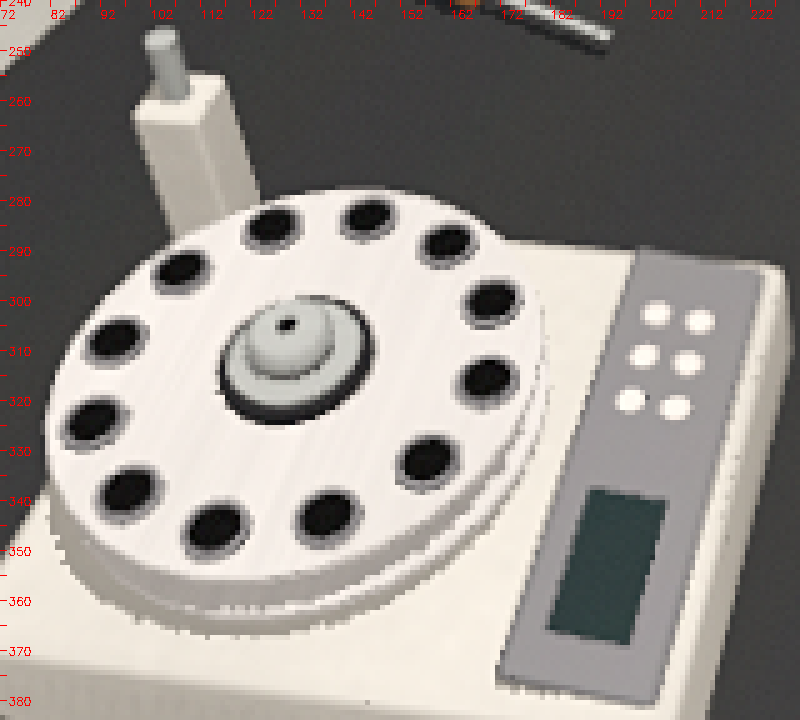

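```bash
cat > ov.py <<'E'
from h import *
def R(a): c,s=np.cos(a),np.sin(a); return np.array([[c,-s,0],[s,c,0],[0,0,1]])
def overlay(src,n,polys,x0,y0,w,h,k,out):
    im=cv2.imread(src)[y0:y0+h,x0:x0+w]; im=cv2.resize(im,(w*k,h*k),interpolation=cv2.INTER_NEAREST)
    for P,col in polys:
        q=np.array([(proj(n,p)+.5-[x0,y0])*k for p in P]).round().astype(int)
        cv2.polylines(im,[q],False,col,1)
    cv2.imwrite(out,im)
def box(c,a,sx,sy,z0,z1):
    r=R(a); s=np.array([(1,1),(1,-1),(-1,-1),(-1,1),(1,1)])*.5*[sx,sy]
    f=lambda z:[r@np.array([x,y,0])+[c[0],c[1],z] for x,y in s]
    return [f(z0),f(z1)]
def handles(g,a,ang=0.0,hz=None):
    r=R(a); o=[]
    g=np.array(g)
    for s in(1,-1):
        for x in(-.0065,.0065):
            o.append([g+r@np.array([x,s*(.031+dz*np.tan(.1)),dz]) for dz in(-.03,.03)])
        o.append([g+r@np.array([x,s*(.031+.03*np.tan(.1)),.03]) for x in(-.0065,.0065)])
    return o
E
python3 - <<'E'
from ov import *
st=np.array([.4766,-.1054]); a=np.arctan2(.092,.038)-np.pi/2
print(a)
for n,x0,y0,w,h,k in(('top',228,178,48,46,13),('side',238,190,58,75,8)):
    P=[(b,(0,255,0)) for b in box(st,a,.085,.1,0,.056)]
    P+=[(b,(255,0,255)) for b in box(st,a,.011,.053,.056,.056)]
    P+=[(b,(0,0,255)) for b in handles([*st,.138],a)]
    overlay(f'pics/a_{n}.png',n,P,x0,y0,w,h,k,f'pics/e_{n}.png')
print('spindle',atz('top',138.2,156.8,.124),atz('side',129.4,304.8,.124))
E
```

```text
-0.3916999394374241
spindle [0.62327378 0.26633674 0.124     ] [0.62472895 0.26731608 0.124     ]
```

View pics/e_top.png

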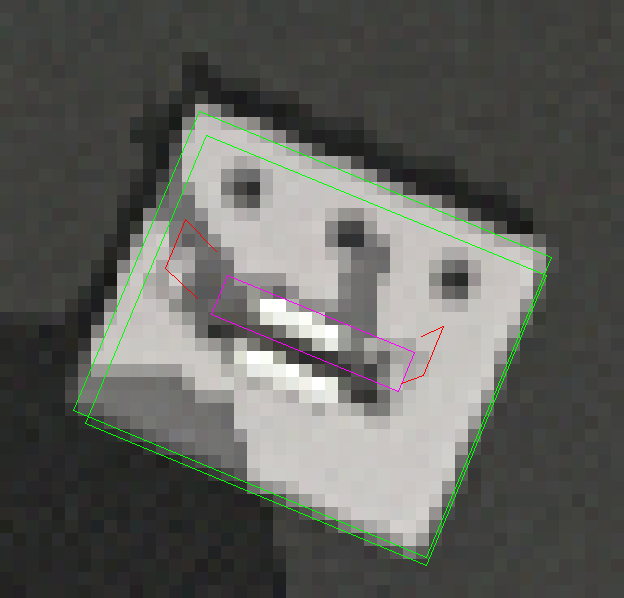

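View pics/e_side.png

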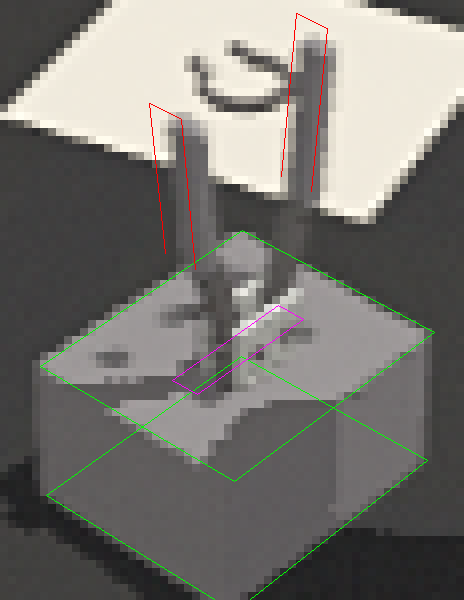

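```bash
python3 - <<'E'
from ov import *
Q=[]
for a,b in [((261.0,205.0),(240.7,198.1)),((277.2,195.3),(258.9,205.0))]:
    P,e=tri(a,b); Q.append(P); print(P.round(4),e.round(4))
d=Q[0]-Q[1]; m=(Q[0]+Q[1])/2; print(m,np.hypot(*d[:2]),np.arctan2(d[1],d[0])-np.pi/2)
st=np.array([.4766,-.1054]); a=np.arctan2(.092,.038)-np.pi/2
for i,(dx,dy) in enumerate([(-.006,-.008*-.7)]):
  g=st+[dx,dy]
  for n,x0,y0,w,h,k in(('top',228,178,48,46,13),('side',238,190,58,75,8)):
    P=[(b,(0,255,0)) for b in box(st,a,.085,.1,0,.056)]
    P+=[(b,(255,0,255)) for b in box(g,a,.018,.044,.056,.072)]
    P+=[(b,(0,0,255)) for b in handles([*g,.138],a)]
    overlay(f'pics/a_{n}.png',n,P,x0,y0,w,h,k,f'pics/f_{n}.png')
a=cv2.imread('pics/f_top.png');b=cv2.imread('pics/f_side.png')
a=cv2.resize(a,None,fx=.6,fy=.6);b=b[:600,:430]; o=np.zeros((600,800,3),np.uint8);o[:a.shape[0],:a.shape[1]]=a;o[:,370:370+430]=b
cv2.imwrite('pics/f.png',o)
E
```

```text
[ 0.4831 -0.0733  0.1654] 0.0019
[ 0.461  -0.1311  0.1626] 0.0028
[ 0.47203116 -0.10219215  0.16398802] 0.06185311270915755 -0.3643824083779852
```

View pics/f.png

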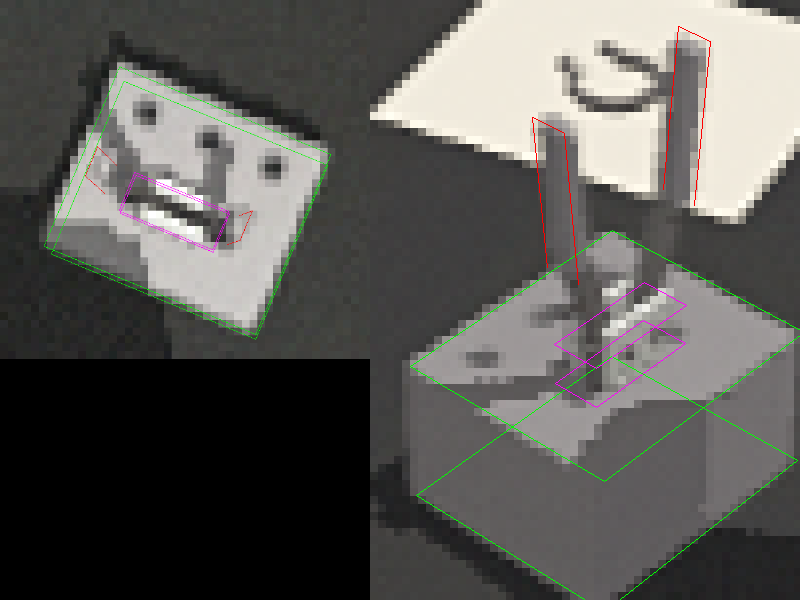

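Top view: the grey pliers in the stand are the ones I want; the slanted dark strips there are shadows. Handle tips are at top (240.7,198) and (259,205), and side (261,205) and (277,195). They triangulate to within 3 mm and z≈0.165 (expected 0.168). The grip is at about (0.4715,-0.101) with yaw -0.38, so I'm moving above it.

Request:
drive_tool(steps=[[[1,30,42,0,-0.07],[1,30,42,0,-0.07],[1,30,42,0,-0.07],[1,30,42,0,-0.07],[1,30,42,0,-0.07],[1,30,42,0,-0.07],[1,30,42,0,-0.07],[1,30,42,0,-0.07],[1,30,42,0,-0.07],[1,33,45,0,-0.06],[1,0,0,0,0]]], grip_force=20)

```text
t: 1.48
ee_pos: [0.4722, -0.0981, 0.222]
tool_rot: [[-0.001, -0.367, -0.93], [0.0, -0.93, 0.367], [-1.0, -0.0, 0.001]]
contact_force: [-1.0, -0.6, -0.6]
width: 0.0939
```

```bash
python3 - <<'E'
from h import *
s=env.observe(); print(s['t'],s['ee_pos'],s['tool_rot'][:,1],s['joint_pos']); snap('side','g')
E
python3 z.py pics/g_side.png 210 120 110 150 4 pics/g1.png
```

```text
1.475 [ 0.4722222  -0.09814463  0.22195044] [-3.66939718e-01 -9.30244704e-01 -1.82165775e-04] [-2.81013696e-01  1.49505255e-01  1.70632586e+00  2.72577538e-04
  1.28658963e+00  1.66542314e+00]
```

View pics/g1.png

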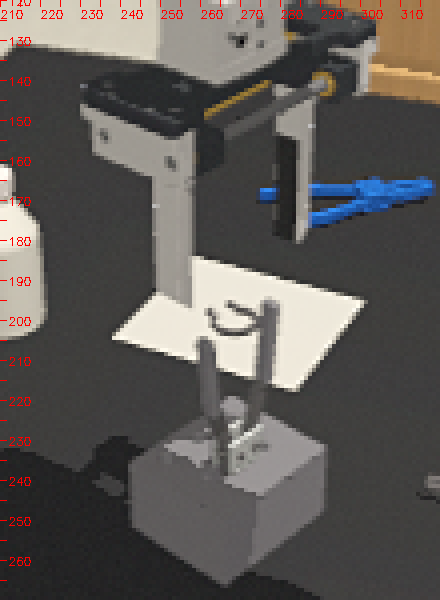

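```bash
python3 - <<'E'
from ov import *
s=env.observe(); p=s['ee_pos'];Rt=s['tool_rot']
polys=[]
for sg in(1,-1):
    for y in(.047,.0595):
        polys.append(([p+Rt@np.array([x,sg*y,z]) for x,z in((-.03,-.008),(.017,-.008),(.017,.008),(-.03,.008))],(0,0,255)))
a=-.375
polys+=[(b,(0,255,0)) for b in handles([.4715,-.101,.138],a)]
overlay('pics/g_side.png','side',polys,215,140,75,85,9 if 0 else 7,'pics/g2.png')
E
```

```text
(no output)
```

View pics/g2.png

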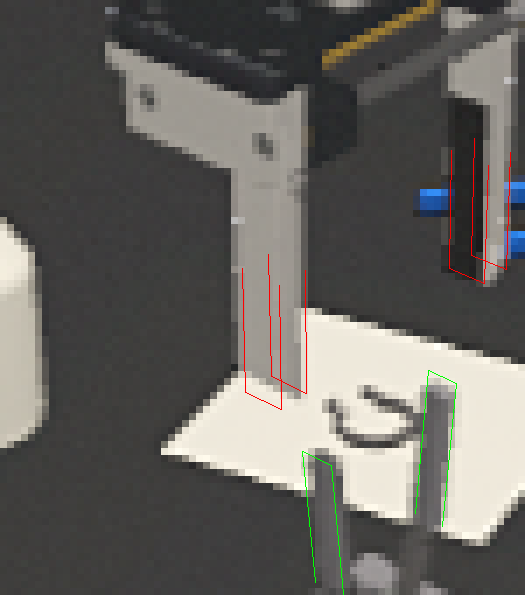

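Request:
drive_tool(steps=[[[1,-2,-3,-20,0],[1,0,0,-30,0],[1,0,0,-36,0],[1,0,0,0,0]]])

```text
t: 2.02
ee_pos: [0.4676, -0.1044, 0.1348]
tool_rot: [[-0.004, -0.371, -0.929], [0.001, -0.929, 0.371], [-1.0, 0.0, 0.004]]
contact_force: [-0.3, 0.6, 1.4]
width: 0.0938
```

```bash
python3 - <<'E'
from ov import *
s=env.observe(); p=s['ee_pos'];print(p,s['contact_force'])
snap('side','i')
polys=[(b,(0,255,0)) for b in handles([.4705,-.101,.138],-.375)]
overlay('pics/i_side.png','side',polys,215,165,75,85,7,'pics/i2.png')
E
```

```text
[ 0.46755676 -0.10435916  0.13479614] [-0.26051602  0.63205337  1.39760337]
```

View pics/i2.png

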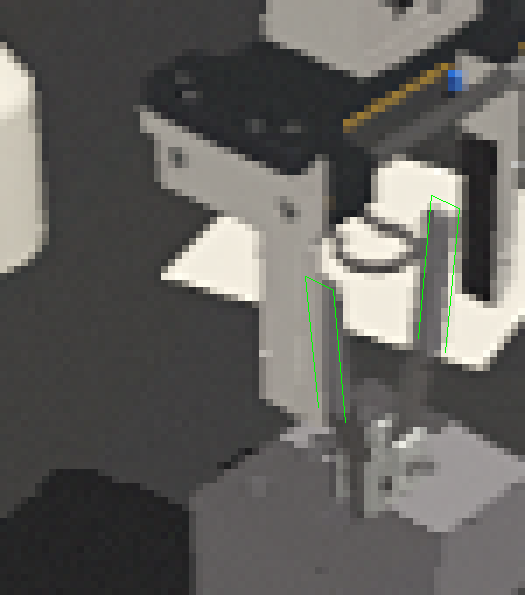

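Request:
drive_tool(steps=[[[1,2,3,1,0],[1,0,0,0,0]]])

```text
t: 2.33
ee_pos: [0.4718, -0.1008, 0.1388]
tool_rot: [[0.002, -0.37, -0.929], [-0.001, -0.929, 0.37], [-1.0, -0.0, -0.002]]
contact_force: [-1.2, 0.5, -0.1]
width: 0.094
```

Request:
drive_tool(steps=[[[0.75,0,0,-1,0],[0.63,0,0,0,0],[0.63,0,0,0,0],[0.63,0,0,0,0]]])

```text
t: 2.82
ee_pos: [0.4716, -0.1009, 0.1371]
tool_rot: [[0.001, -0.37, -0.929], [-0.001, -0.929, 0.37], [-1.0, 0.0, -0.001]]
contact_force: [-0.5, -0.3, 7.5]
width: 0.0601
```

```bash
python3 - <<'E'
from ov import *
s=env.observe(); print(s)
snap('side','j')
E
python3 z.py pics/j_side.png 225 165 75 85 7 pics/j2.png
```

```text
{'t': 2.825, 'joint_pos': array([-2.86560938e-01,  2.42971179e-01,  1.80602727e+00, -1.74721591e-04,
        1.09122840e+00,  1.66351169e+00]), 'qvel': array([ 3.63569181e-05, -3.93237923e-04, -5.06430435e-03,  5.84500352e-05,
       -1.63262217e-04, -3.24293699e-04]), 'joint_efforts': array([ 3.53668369e-01, -4.23124444e+01, -2.86381978e+01,  1.61279663e-01,
       -1.41124078e-01,  6.19834449e-03]), 'ee_pos': array([ 0.47160769, -0.1008543 ,  0.13706119]), 'tool_rot': array([[ 1.26629826e-03, -3.70173525e-01, -9.28961763e-01],
       [-5.34743629e-04, -9.28962626e-01,  3.70173140e-01],
       [-9.99999055e-01,  2.80067811e-05, -1.37429169e-03]]), 'contact_force': array([-0.48429866, -0.28147939,  7.51443228]), 'wrist_torque': array([-0.06762241,  0.10778758, -0.03000352]), 'width': 0.06005369647329267}
```

View pics/j2.png

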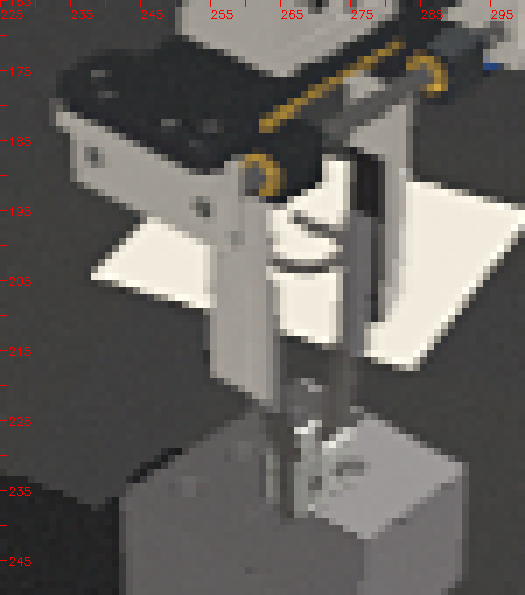

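Request:
drive_tool(steps=[[[0.63,0,0,8,0],[0.63,0,0,15,0],[0.63,0,0,20,0],[0.63,0,0,20,0],[0.63,0,0,20,0],[0.63,0,0,20,0],[0.63,0,0,10,0],[0.63,0,0,0,0]]])

```text
t: 3.88
ee_pos: [0.4713, -0.1007, 0.25]
tool_rot: [[0.001, -0.37, -0.929], [-0.0, -0.929, 0.37], [-1.0, -0.0, -0.001]]
contact_force: [-0.5, 0.1, -1.7]
width: 0.0593
```

```bash
python3 - <<'E'
from ov import *
s=env.observe(); print(s['t'],s['ee_pos'],s['width'])
snap('side','k');snap('top','k')
E
python3 z.py pics/k_side.png 190 110 130 150 4 pics/k2.png
python3 z.py pics/k_side.png 230 180 75 40 10 pics/k3.png
```

```text
3.875 [ 0.47129378 -0.10065029  0.2499811 ] 0.059321842332179145
```

View pics/k2.png

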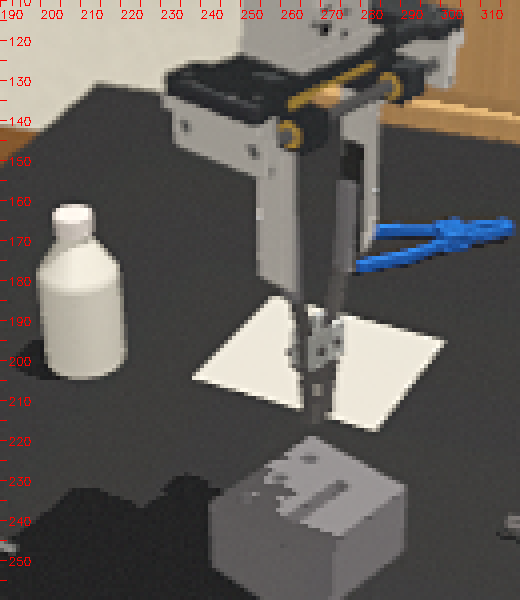

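View pics/k3.png

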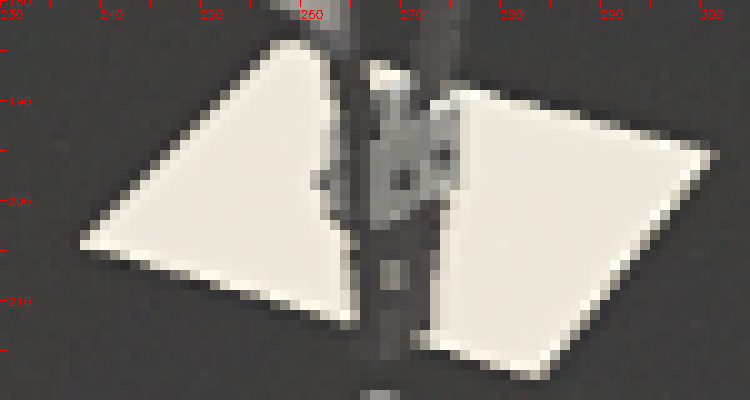

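View pics/k_top.png

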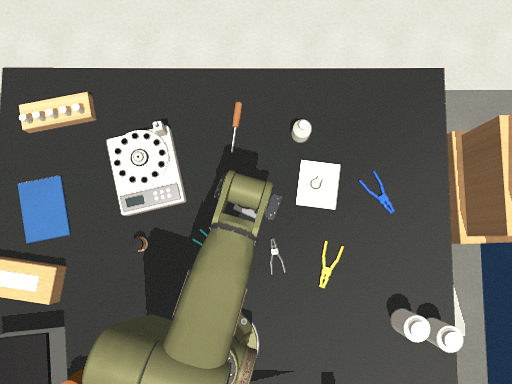

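Request:
drive_tool(steps=[[[0.63,-3,-30,0,-0.04],[0.63,-4,-45,0,-0.05],[0.63,-4,-45,0,-0.05],[0.63,-4,-45,0,-0.05],[0.63,-4,-45,0,-0.05],[0.63,-4,-45,0,-0.05],[0.63,-4,-40,0,-0.05],[0.63,-4,-25,0,0],[0.63,0,0,0,0]]])

```text
t: 5.1
ee_pos: [0.4395, -0.4217, 0.2479]
tool_rot: [[-0.001, -0.66, -0.751], [0.002, -0.751, 0.66], [-1.0, -0.0, 0.002]]
contact_force: [0.5, 0.1, -1.5]
width: 0.0591
```

```bash
python3 - <<'E'
from ov import *
s=env.observe(); print(s['t'],s['ee_pos'],s['width'],s['tool_rot'][:,1])
snap('side','l');snap('top','l')
E
python3 z.py pics/l_side.png 230 180 75 40 10 pics/l3.png
python3 z.py pics/l_top.png 292 155 54 58 10 pics/l4.png
```

```text
5.1 [ 0.43947557 -0.42166409  0.24791721] 0.05905253790909935 [-6.60183077e-01 -7.51104706e-01 -1.58970850e-04]
```

View pics/l_side.png

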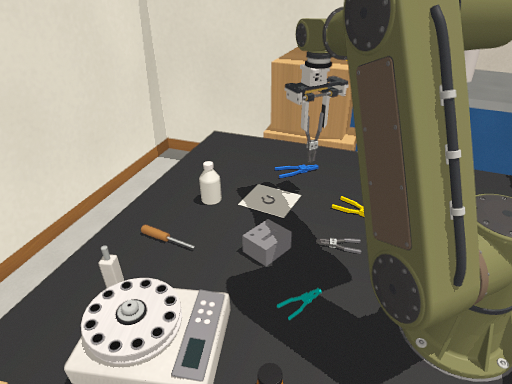

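View pics/l3.png

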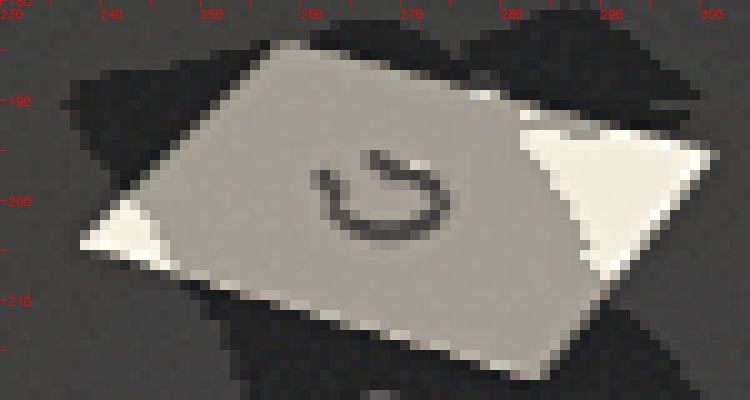

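View pics/l4.png

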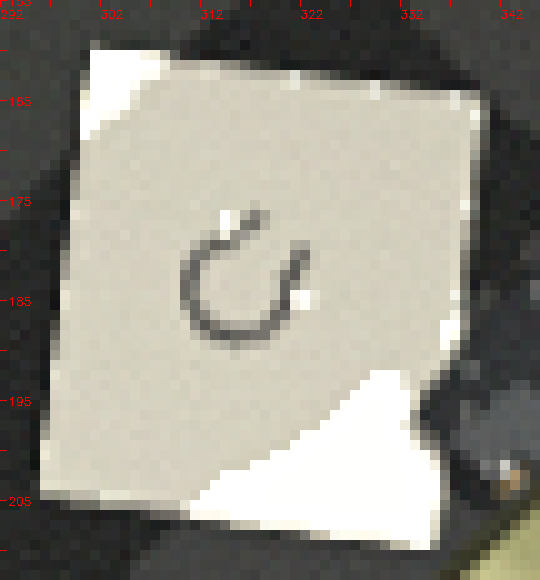

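```bash
cat > ringfit.py <<'E'
from ov import *
from scipy.optimize import minimize
def shapes(lw=.0045):
    th=np.arctan2(.00975,.0114); t=np.linspace(th,2*np.pi-th,60)
    C=np.array([-.003,0])
    arc=np.vstack([C+.02*np.c_[np.cos(t),np.sin(t)],(C+.015*np.c_[np.cos(t),np.sin(t)])[::-1]])
    lug=np.array([[.0084,.0098],[.0209,.007],[.0209,.007+lw],[.0084,.0098+lw+.001]])
    return [arc,lug,lug*[1,-1]]
def render(n,x,y,phi,x0,y0,w,h,k=8,z=.005):
    S=shapes(); m=np.zeros((h*k,w*k),np.uint8); r=R(phi)
    for zz in(.003,.005,.007):
        for s in S:
            P=[r@np.array([a,b,0])+[x,y,zz] for a,b in s]
            q=np.array([(proj(n,p)+.5-[x0,y0])*k-.5 for p in P])
            cv2.fillPoly(m,[np.round(q*16).astype(np.int32)],255,shift=4)
    return cv2.resize(m,(w,h),interpolation=cv2.INTER_AREA)/255.
def fit(src,n,x0,y0,w,h,init):
    g=cv2.cvtColor(cv2.imread(src),cv2.COLOR_BGR2GRAY).astype(float)[y0:y0+h,x0:x0+w]
    bg=np.median(g); d=np.clip((bg-g)/bg,0,1); 
    mask=(g<bg*1.12)
    def cost(p):
        m=render(n,p[0],p[1],p[2],x0,y0,w,h); m=cv2.GaussianBlur(m,(0,0),.4)
        a=(m*d*mask).sum()/(m*m*mask).sum(); return (((a*m-d)**2)*mask).sum()
    best=None
    for dphi in(-.3,0,.3):
        sim=np.array([init]*4)+np.array([[0,0,dphi],[.004,0,dphi],[0,.004,dphi],[0,0,dphi+.15]])
        r=minimize(cost,sim[0],method='Nelder-Mead',options=dict(initial_simplex=sim,xatol=1e-5,fatol=1e-5))
        if best is None or r.fun<best.fun: best=r
    return best.x,best.fun,(d**2).sum()
if __name__=='__main__':
    i=np.array([.548,-.338,-.75])
    a=fit('pics/l_top.png','top',306,172,20,20,i);print('top',a)
    b=fit('pics/l_side.png','side',256,190,24,18,i);print('side',b)
    for n,p,x0,y0,w,h,k in(('top',a[0],300,165,36,30,11),('side',b[0],250,186,34,26,11)):
        r=R(p[2]); P=[([r@np.array([u,v,0])+[p[0],p[1],.005] for u,v in s],(0,0,255)) for s in shapes()]
        overlay(f'pics/l_{n}.png',n,P,x0,y0,w,h,k,f'pics/m_{n}.png')
    u=cv2.imread('pics/m_top.png');v=cv2.imread('pics/m_side.png');o=np.zeros((330,800,3),np.uint8);o[:u.shape[0],:396]=u;o[:v.shape[0],400:400+v.shape[1]]=v;cv2.imwrite('pics/m.png',o)
E
python3 ringfit.py
```

```text
Traceback (most recent call last):
  File "ringfit.py", line 32, in <module>
    a=fit('pics/l_top.png','top',306,172,20,20,i);print('top',a)
  File "ringfit.py", line 27, in fit
    r=minimize(cost,sim[0],method='Nelder-Mead',options=dict(initial_simplex=sim,xatol=1e-5,fatol=1e-5))
  File "ringfit.py", line 22, in cost
    m=render(n,p[0],p[1],p[2],x0,y0,w,h); m=cv2.GaussianBlur(m,(0,0),.4)
  File "ringfit.py", line 14, in render
    q=np.array([(proj(n,p)+.5-[x0,y0])*k-.5 for p in P])
                 ~~~~^^^^^
  File "h.py", line 15, in proj
    c,f=cam(n); E=np.array(c['extrinsics']); q=E[:3,:3].T@(np.array(P,float)-E[:3,3])
        ~~~^^^
  File "h.py", line 6, in cam
    c=env.camera_info(n); f=192/np.tan(np.radians(c['fov_y'])/2)
ValueError: time passes only in moves, steps and waits
```

Too many `camera_info` calls; I'll cache it.

```bash
python3 - <<'E'
s=open('h.py').read()
s=s.replace("def cam(n):\n    c=env.camera_info(n);","_c={}\ndef cam(n):\n    if n not in _c: _c[n]=env.camera_info(n)\n    c=_c[n];")
open('h.py','w').write(s)
E
python3 ringfit.py
```

```text
top (array([ 0.55374666, -0.33113194, -0.68098327]), np.float64(0.3898105020422118), np.float64(10.330789516674836))
side (array([ 0.55297806, -0.33122693, -0.67011473]), np.float64(0.470277571989742), np.float64(11.785971799391124))
```

View pics/m.png

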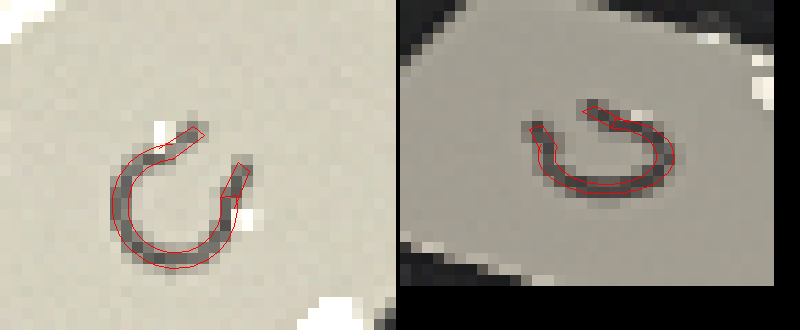

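```bash
python3 - <<'E'
from ov import *
s=env.observe(); p=s['ee_pos'];Rt=s['tool_rot']
yx=np.arctan2(Rt[1,1],Rt[0,1]); a=yx+np.pi/2  # pliers x angle
g=p+[0,0,.001]
polys=[(b,(0,0,255)) for b in box(g,a,.007,.0075,g[2]-.130,g[2]-.1264)]
polys+=[(b,(0,255,0)) for b in box(g,a,.018,.044,g[2]-.082,g[2]-.066)]
polys+=[(b,(255,255,0)) for b in handles(g,a)]
for sg in(1,-1):
  for y in(.0296,.042):
    polys.append(([p+Rt@np.array([x,sg*y,z]) for x,z in((-.03,-.008),(.017,-.008),(.017,.008),(-.03,.008))],(255,0,255)))
overlay('pics/l_side.png','side',polys,285,95,60,80,7,'pics/n1.png')
print(proj('side',g-[0,0,.13]),proj('top',g-[0,0,.13]))
E
python3 z.py pics/l_side.png 285 95 60 80 7 pics/n2.png
python3 -c "
import cv2,numpy as np
cv2.imwrite('pics/n.png',np.hstack([cv2.imread('pics/n1.png'),cv2.imread('pics/n2.png')])[:, :840][:,:800])"
```

```text
[310.55408269 160.99227186] [347.86039725 212.96151799]
```

View pics/n.png

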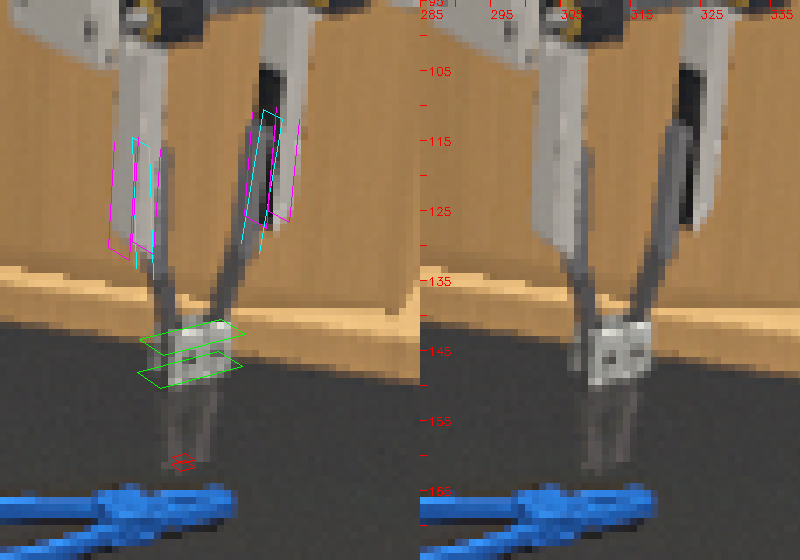

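Request:
drive_tool(steps=[[[0.63,25,16,0,0.02],[0.63,42,26,-20,0.026],[0.63,40,25,-30,0],[0.63,20,13,-25,0],[0.63,0,0,-15,0],[0.63,0,0,0,0],[0.63,0,0,0,0]]])

```text
t: 6.08
ee_pos: [0.5669, -0.3413, 0.1608]
tool_rot: [[0.001, -0.624, -0.781], [-0.001, -0.781, 0.624], [-1.0, -0.0, -0.002]]
contact_force: [-0.5, -0.3, -1.5]
width: 0.059
```

```bash
python3 - <<'E'
from ov import *
s=env.observe(); print(s['t'],s['ee_pos'],s['width'],s['tool_rot'][:,1],np.arctan2(s['tool_rot'][1,1],s['tool_rot'][0,1]))
snap('side','o')
E
python3 z.py pics/o_side.png 232 165 72 56 11 pics/o3.png
```

```text
6.075 [ 0.56694322 -0.34129347  0.1608468 ] 0.05900140827786196 [-6.24065297e-01 -7.81372189e-01 -8.89040563e-05] -2.244731057923456
```

View pics/o3.png

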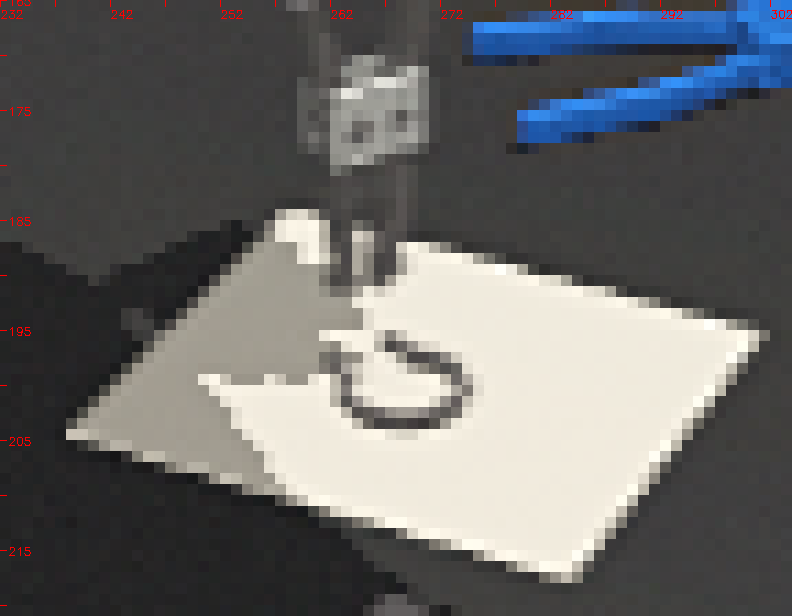

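```bash
python3 - <<'E'
from ov import *
s=env.observe(); p=s['ee_pos'];Rt=s['tool_rot']
a=np.arctan2(Rt[1,1],Rt[0,1])+np.pi/2
g=p+[0,0,.001]
polys=[(b,(0,0,255)) for b in box(g,a,.007,.0075,g[2]-.130,g[2]-.1264)]
polys+=[(b,(0,255,0)) for b in box(g,a,.018,.044,g[2]-.082,g[2]-.062)]
polys+=[(b,(255,0,0)) for b in box([.5662,-.3414],a,.007,.0075,.0034,.007)]
for y in(.0296,.042):
  for sg in(1,-1):
    polys.append(([p+Rt@np.array([x,sg*y,z]) for x,z in((-.03,-.008),(.017,-.008),(.017,.008),(-.03,.008))],(255,0,255)))
overlay('pics/o_side.png','side',polys,235,135,55,75,8,'pics/n1.png')
print(proj('side',g-[0,0,.13]),proj('side',g-[0,0,.13]+[.002,0,0])-proj('side',g-[0,0,.13]),proj('side',g-[0,0,.13]+[0,.002,0])-proj('side',g-[0,0,.13]))
E
```

```text
[264.64057634 189.80046645] [-0.58354696 -0.10895702] [-0.2054202   0.31134635]
```

View pics/n1.png

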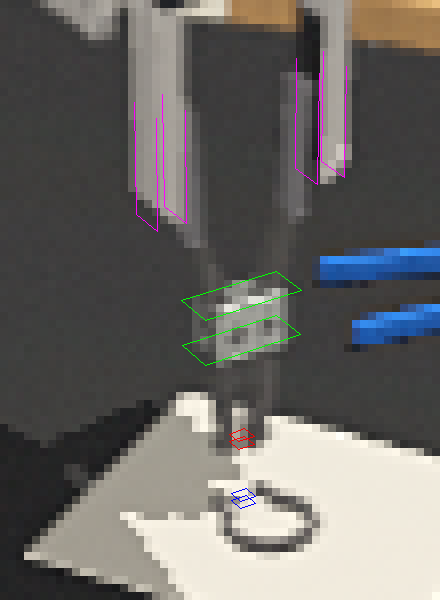

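Request:
drive_tool(steps=[[[0.63,-1,0,-12,0],[0.63,0,0,-10,0],[0.63,0,0,0,0]]])

```text
t: 6.5
ee_pos: [0.5658, -0.3405, 0.1363]
tool_rot: [[-0.001, -0.624, -0.782], [0.001, -0.782, 0.624], [-1.0, 0.0, 0.002]]
contact_force: [-0.6, -0.6, -1.2]
width: 0.059
```

```bash
python3 - <<'E'
from ov import *
s=env.observe(); print(s['t'],s['ee_pos'],s['width'],s['contact_force'])
snap('side','p')
E
python3 z.py pics/p_side.png 240 170 52 46 15 pics/p3.png
```

```text
6.5 [ 0.56580234 -0.3404931   0.13633663] 0.05897870982924693 [-0.56269111 -0.62882314 -1.18112074]
```

View pics/p3.png

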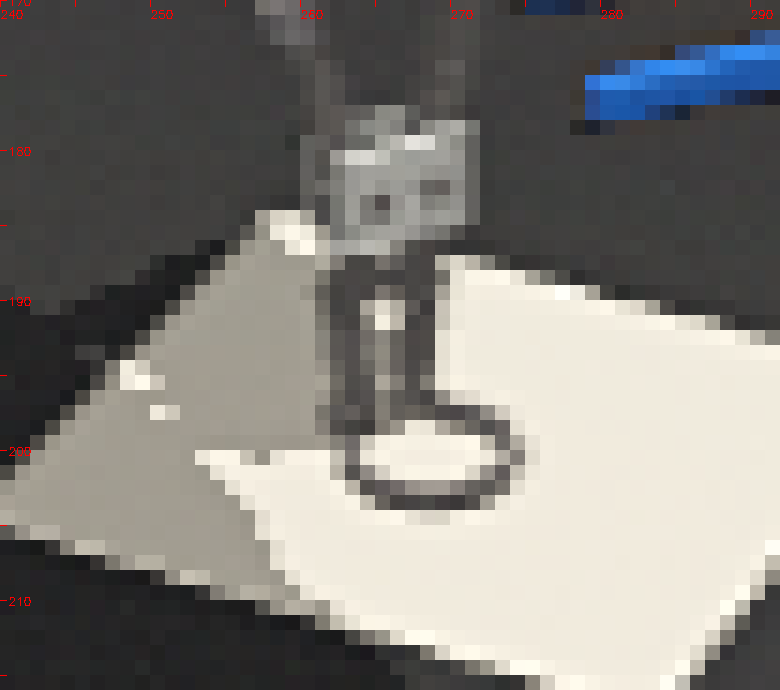

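Request:
drive_tool(steps=[[[0.63,0,0,0,0],[0.63,0,0,-2,0],[0.63,0,0,0,0]]])

```text
t: 6.92
ee_pos: [0.5662, -0.3406, 0.1355]
tool_rot: [[0.0, -0.623, -0.782], [-0.0, -0.782, 0.623], [-1.0, -0.0, -0.0]]
contact_force: [0.7, 0.1, -1.3]
width: 0.0597
```

Request:
drive_tool(steps=[[[0.63,0,0,-1,0],[0.63,0,0,0,0]]])

```text
t: 7.18
ee_pos: [0.5665, -0.3409, 0.1351]
tool_rot: [[0.001, -0.624, -0.782], [-0.001, -0.782, 0.624], [-1.0, -0.0, -0.001]]
contact_force: [-0.3, -0.8, 4.0]
width: 0.0596
```

```bash
python3 - <<'E'
from ov import *
s=env.observe(); print(s['t'],s['ee_pos'],s['width'],s['contact_force'],s['wrist_torque'])
snap('side','q');snap('top','q')
p=s['ee_pos'];Rt=s['tool_rot']
a=np.arctan2(Rt[1,1],Rt[0,1])+np.pi/2
P=[(b,(0,0,255)) for b in box(p,a,.007,.0083,.0034,.007)]
P+=[(b,(0,160,0)) for b in box(p,a,.018,.038,.0034+.048,.0034+.07)]
overlay('pics/q_side.png','side',P,240,165,52,50,10,'pics/q4.png')
E
python3 z.py pics/q_side.png 240 170 52 46 15 pics/q3.png
```

```text
7.175 [ 0.56648934 -0.34086357  0.13514564] 0.05956360878629071 [-0.34720822 -0.82916119  4.02953785] [ 0.09789365 -0.0081759  -0.01096884]
```

View pics/q3.png

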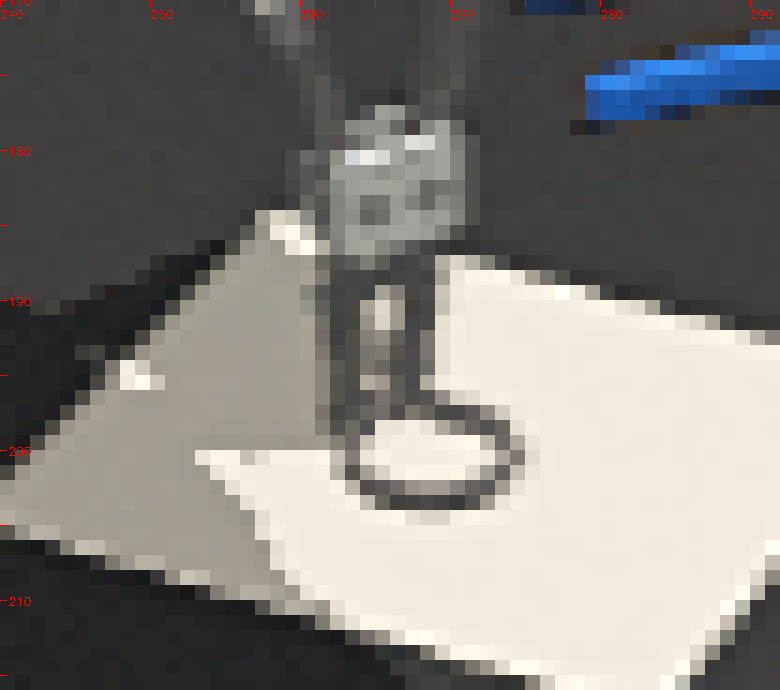

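View pics/q4.png

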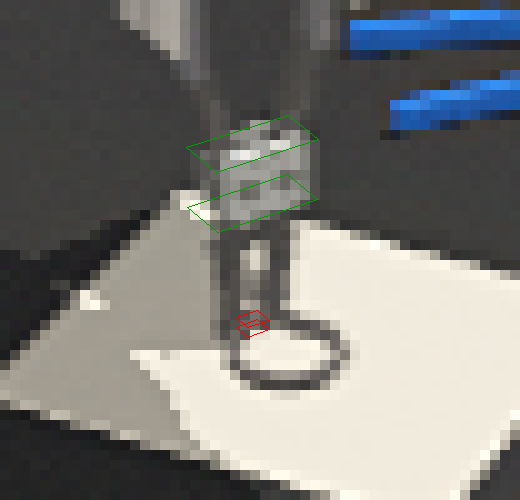

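Request:
drive_tool(steps=[[[0.55,0,0,0,0],[0.48,0,0,0,0],[0.48,0,0,0,0]]], grip_force=30)

```text
t: 7.65
ee_pos: [0.5663, -0.3416, 0.1359]
tool_rot: [[0.001, -0.624, -0.782], [-0.002, -0.782, 0.624], [-1.0, 0.001, -0.003]]
contact_force: [-2.2, -3.1, 10.7]
width: 0.0457
```

```bash
python3 - <<'E'
from ov import *
s=env.observe(); print(s['t'],s['ee_pos'],s['width'],s['contact_force'],s['wrist_torque'])
snap('side','r')
E
python3 z.py pics/r_side.png 240 170 52 46 15 pics/r3.png
```

```text
7.65 [ 0.56634225 -0.34159675  0.1358693 ] 0.04573077301357468 [-2.17751801 -3.1426665  10.66327529] [-0.82878758  0.68596493  0.00169592]
```

View pics/r3.png

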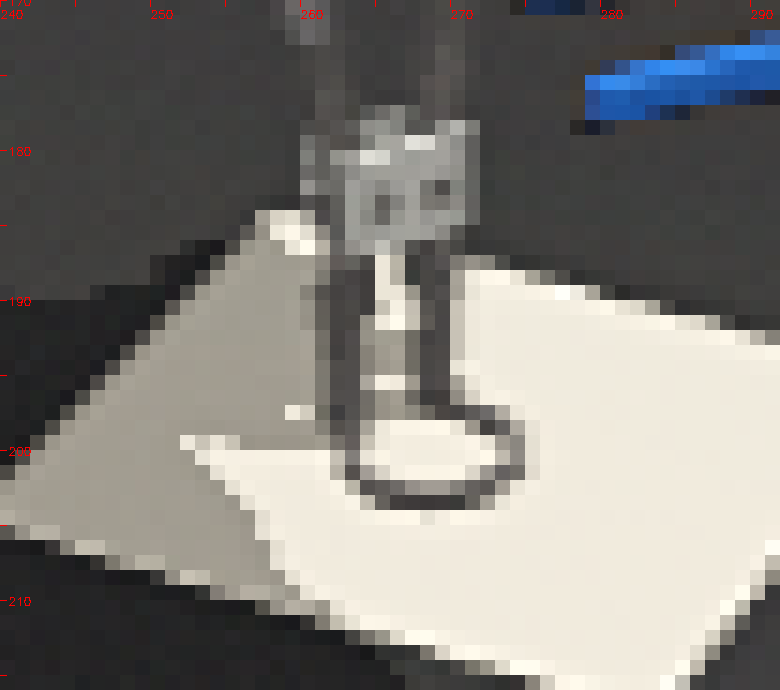

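Request:
drive_tool(steps=[[[0.42,0,0,0,0],[0.35,0,0,0,0],[0.35,0,0,0,0]]])

```text
t: 8.07
ee_pos: [0.5664, -0.3418, 0.1362]
tool_rot: [[0.002, -0.624, -0.782], [-0.003, -0.782, 0.624], [-1.0, 0.001, -0.003]]
contact_force: [-3.2, -3.7, 12.2]
width: 0.0334
```

```bash
python3 - <<'E'
from ov import *
s=env.observe(); print(s['t'],s['ee_pos'],s['width'],s['contact_force'],s['wrist_torque'])
snap('side','s')
E
python3 z.py pics/s_side.png 240 170 52 46 15 pics/s3.png
```

```text
8.075 [ 0.56638932 -0.3418266   0.13623066] 0.03336894367897464 [-3.16830568 -3.73805306 12.24323471] [-0.93045778  0.76661702 -0.0165954 ]
```

View pics/s3.png

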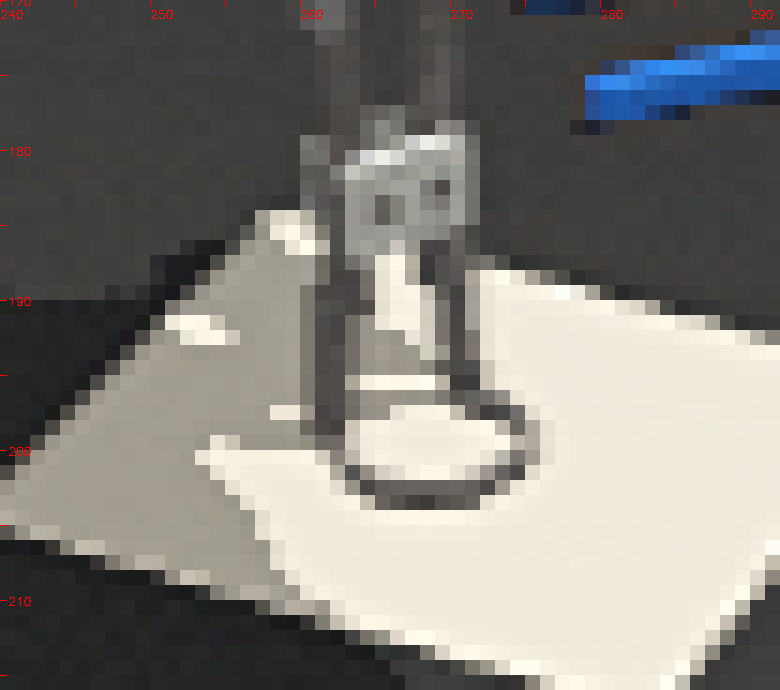

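Request:
drive_tool(steps=[[[0.3,0,0,0,0],[0.25,0,0,0,0],[0.22,0,0,0,0],[0.22,0,0,0,0]]], grip_force=40)

```text
t: 8.62
ee_pos: [0.5664, -0.3419, 0.1364]
tool_rot: [[0.002, -0.624, -0.782], [-0.003, -0.782, 0.624], [-1.0, 0.001, -0.004]]
contact_force: [-3.0, -3.9, 12.6]
width: 0.0283
```

```bash
python3 - <<'E'
from ov import *
s=env.observe(); print(s['t'],s['ee_pos'],s['width'],s['contact_force'],s['wrist_torque'])
snap('side','t')
E
python3 z.py pics/t_side.png 240 170 52 46 15 pics/t3.png
```

```text
8.625 [ 0.5664387  -0.34192908  0.13637201] 0.028263265836767092 [-3.01476963 -3.85568593 12.64997767] [-0.92038185  0.76956119 -0.03807475]
```

View pics/t3.png

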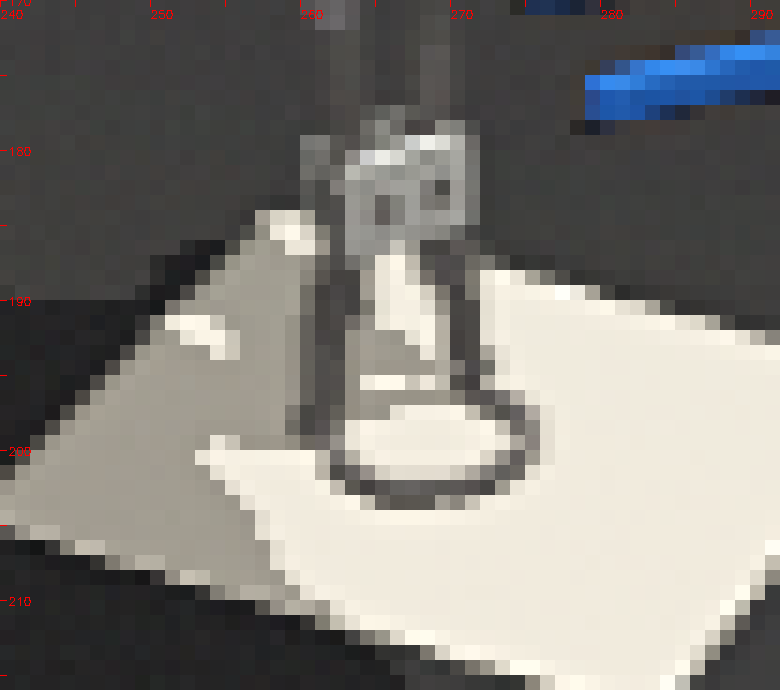

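Request:
drive_tool(steps=[[[0.15,0,0,0,0],[0.1,0,0,0,0],[0.1,0,0,0,0]]], grip_force=45)

```text
t: 9.05
ee_pos: [0.5664, -0.3419, 0.1364]
tool_rot: [[0.002, -0.624, -0.782], [-0.003, -0.782, 0.624], [-1.0, 0.001, -0.004]]
contact_force: [-2.1, -3.7, 12.6]
width: 0.0284
```

Request:
drive_tool(steps=[[[0.1,0,0,2,0],[0.1,0,0,2,0],[0.1,0,0,3,0],[0.1,0,0,5,0],[0.1,0,0,0,0]]])

```text
t: 9.68
ee_pos: [0.5664, -0.3407, 0.1469]
tool_rot: [[0.001, -0.623, -0.782], [-0.0, -0.782, 0.623], [-1.0, -0.0, -0.001]]
contact_force: [-0.2, -0.7, -2.0]
width: 0.0282
```

```bash
python3 - <<'E'
from ov import *
s=env.observe(); print(s['t'],s['ee_pos'],s['width'],s['contact_force'],s['wrist_torque'])
snap('side','u')
E
python3 z.py pics/u_side.png 240 165 52 50 15 pics/u3.png
```

```text
9.675 [ 0.56636753 -0.34066794  0.14689139] 0.028246127888190985 [-0.24190816 -0.65779807 -2.04016564] [ 0.15726167  0.04016645 -0.02595112]
```

View pics/u3.png

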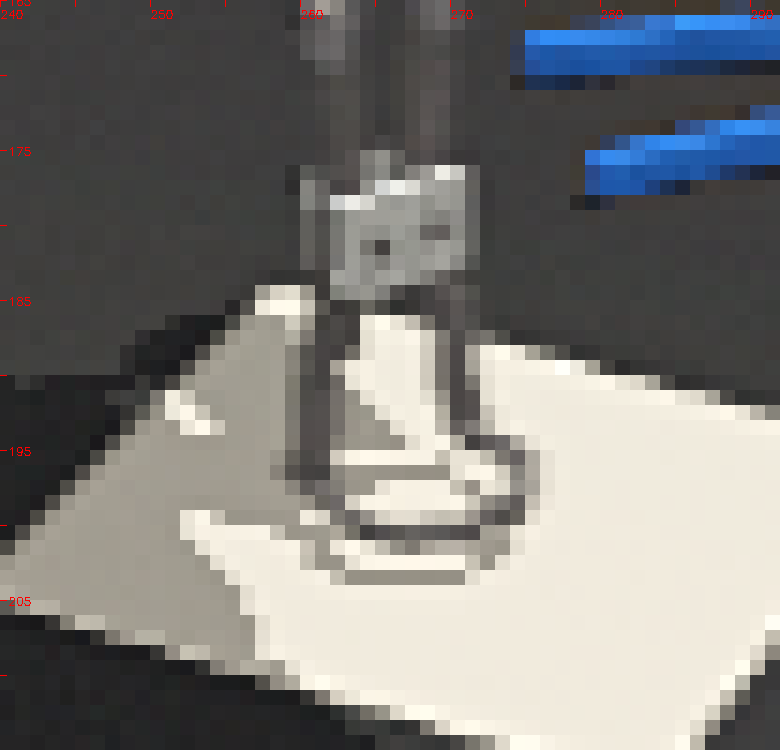

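Request:
drive_tool(steps=[[[0.1,0,0,8,0],[0.1,0,0,14,0],[0.1,0,0,20,0],[0.1,0,0,24,0],[0.1,0,0,28,0],[0.1,0,0,28,0],[0.1,0,0,20,0],[0.1,0,0,10,0],[0.1,0,0,0,0]]])

```text
t: 10.85
ee_pos: [0.5663, -0.3407, 0.2991]
tool_rot: [[0.001, -0.623, -0.782], [-0.001, -0.782, 0.623], [-1.0, -0.0, -0.001]]
contact_force: [-0.2, -0.2, -1.6]
width: 0.0278
```

```bash
cat > spin.py <<'E'
from ov import *
from scipy.optimize import least_squares
for n,box_ in(('top',(100,120,75,75)),('side',(80,272,100,85))):
    g=cv2.cvtColor(cv2.imread(f'pics/a_{n}.png'),cv2.COLOR_BGR2GRAY); x0,y0,w,h=box_
    c=g[y0:y0+h,x0:x0+w]; big=cv2.resize(c,None,fx=8,fy=8,interpolation=cv2.INTER_CUBIC)
    m=(big<110).astype(np.uint8); N,l,st,ce=cv2.connectedComponentsWithStats(m)
    pts=[]
    for i in range(1,N):
        A=st[i,4]/64
        if 3<A<80 and max(st[i,2],st[i,3])/8<14: pts.append((ce[i]+.5)/8-.5+[x0,y0]); 
    pts=np.array(pts); W=np.array([atz(n,*p,.102) for p in pts])
    # keep circle
    def f(p): return np.hypot(W[:,0]-p[0],W[:,1]-p[1])-p[2]
    r=least_squares(f,[.624,.267,.075],loss='soft_l1',f_scale=.002)
    res=np.abs(f(r.x)); print(n,len(pts),r.x.round(4),(res*1000).round(1))
    d=cv2.imread(f'pics/a_{n}.png')
E
python3 spin.py
```

```text
top 14 [0.6261 0.2687 0.0758] [ 0.   0.1  0.4  0.3  0.8  0.1 49.2  0.7  0.2 49.5  0.8  0.4  0.7  0.7]
side 14 [0.6277 0.266  0.0759] [ 0.2  0.2  0.4  0.5  0.5 56.4  0.4 70.2  0.5  0.4  0.3  0.3  0.2  0.3]
```

```bash
python3 - <<'E'
from h import *
print('hole top',atz('top',137.64,155.9,.124),'side',atz('side',128.9,304.3,.124))
print('washer top',atz('top',139.3,156.9,.106),'side',atz('side',130.6,311.5,.106))
def R_(n,cx,cy,zs,r,src,out,b,k):
    x0,y0,w,h=b
    im=cv2.imread(src)[y0:y0+h,x0:x0+w]; im=cv2.resize(im,(w*k,h*k),interpolation=cv2.INTER_NEAREST)
    for z,rr,col in zip(zs,r,[(0,0,255),(0,200,0),(255,0,0)]):
        t=np.linspace(0,2*np.pi,80)
        q=np.array([(proj(n,[cx+rr*np.cos(a),cy+rr*np.sin(a),z])+.5-[x0,y0])*k for a in t]).round().astype(int)
        cv2.polylines(im,[q],True,col,1)
    cv2.imwrite(out,im)
for n,c,b in(('top',(.6261,.2687),(124,143,30,30)),('side',(.6261,.2675),(110,294,42,36))):
    R_(n,*c,(.124,.110,.102),(.0135,.025,.094),f'pics/a_{n}.png',f'pics/w_{n}.png',b,12)
E
python3 -c "
import cv2,numpy as np
a=cv2.imread('pics/w_top.png');b=cv2.imread('pics/w_side.png')
o=np.zeros((440,800,3),np.uint8);o[:360,:290]=a[:,30:320];o[:432,295:799]=b[:,:504];cv2.imwrite('pics/w.png',o)"
```

```text
hole top [0.62626633 0.26825957 0.124     ] side [0.62637029 0.2666305  0.124     ]
washer top [0.62615925 0.26744246 0.106     ] side [0.62547476 0.26873668 0.106     ]
```

View pics/w.png

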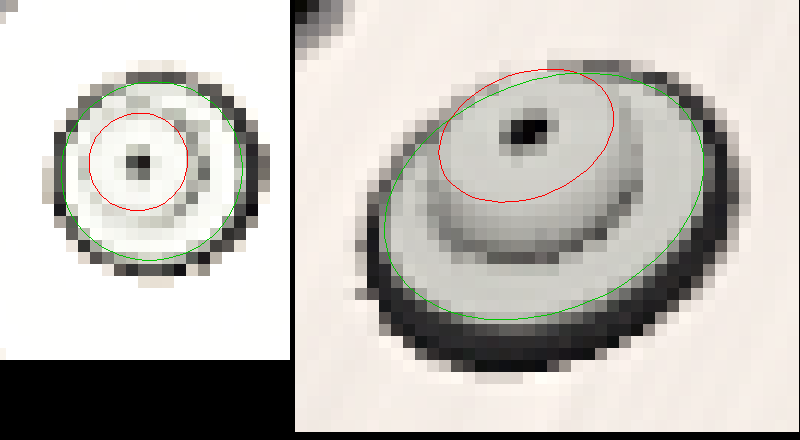

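Request:
drive_tool(steps=[[[0.1,2.5,20,0,0.04],[0.1,5,40,0,0.07],[0.1,7.4,60,0,0.085],[0.1,7.4,60,0,0.085],[0.1,7.4,60,0,0.085],[0.1,7.4,60,0,0.085],[0.1,7.4,60,0,0.085],[0.1,7.4,60,0,0.085],[0.1,7.4,60,0,0.085],[0.1,7.4,60,0,0.085],[0.1,5.6,45,0,0.08],[0.1,3.4,27.6,0,0.073]]])

```text
t: 12.35
ee_pos: [0.6407, 0.2753, 0.2972]
tool_rot: [[-0.002, 0.273, -0.962], [-0.0, -0.962, -0.273], [-1.0, -0.0, 0.002]]
contact_force: [0.5, -0.1, -1.2]
width: 0.0282
```

Request:
drive_tool(steps=[[[0.1,0,0,0,0],[0.1,0,0,0,0],[0.1,0,0,0,0]]])

```text
t: 12.72
ee_pos: [0.6418, 0.2711, 0.2986]
tool_rot: [[0.0, 0.265, -0.964], [-0.0, -0.964, -0.265], [-1.0, 0.0, -0.0]]
contact_force: [0.1, -0.1, -2.3]
width: 0.0278
```

```bash
python3 - <<'E'
from ov import *
s=env.observe(); print(s['t'],s['ee_pos'],s['width'],s['contact_force'],np.arctan2(*s['tool_rot'][[1,0],1]),s['joint_pos'])
snap('side','v');snap('top','v')
E
python3 z.py pics/v_side.png 90 200 90 130 5 pics/v3.png
```

```text
12.725 [0.64184002 0.27109655 0.29861825] 0.027799719651421164 [ 0.0768323  -0.12825362 -2.27185385] -1.3022828706802816 [ 3.47113683e-01  6.20430230e-01  8.90578531e-01 -6.49230417e-05
  1.63052552e+00  1.64939267e+00]
```

View pics/v_side.png

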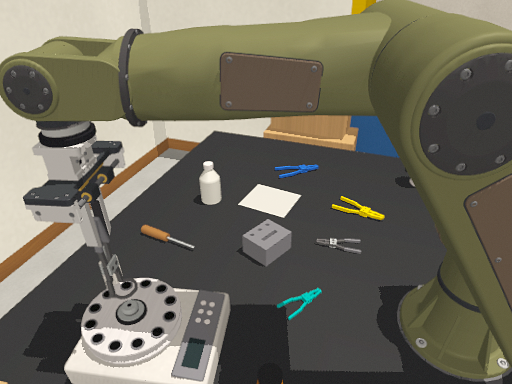

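View pics/v3.png

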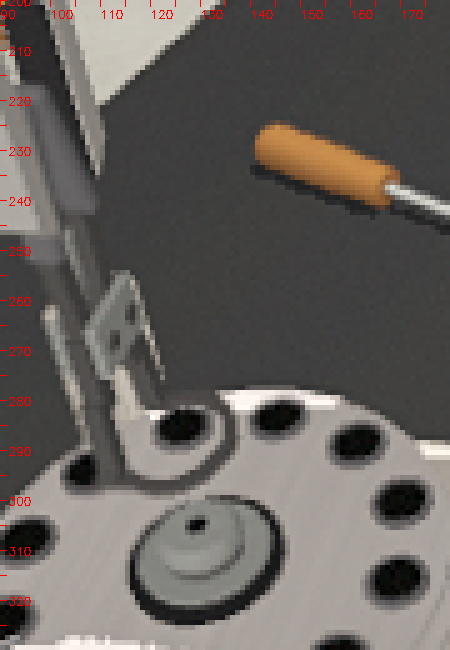

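View pics/v_top.png

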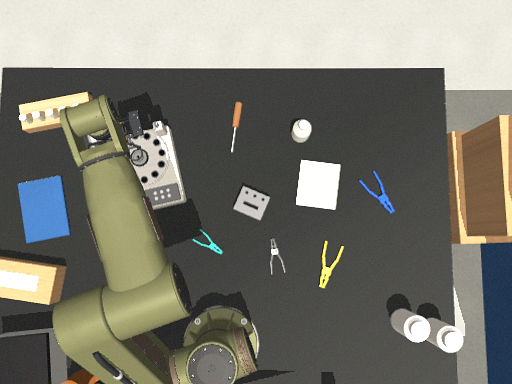

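```bash
cat > spread.py <<'E'
from ov import *
def sshape(op=.27,lw=.0045):
    th=np.arctan2(.00975,.0114); t=np.linspace(th,np.pi,40); C=np.array([-.003,0])
    o=C+.02*np.c_[np.cos(t),np.sin(t)]; i=C+.015*np.c_[np.cos(t),np.sin(t)]
    lug=np.array([[.0084,.0098+lw+.001],[.0209,.007+lw],[.0209,.007],[.0084,.0098]])
    h=np.vstack([o[::-1],lug[:],i])
    pv=np.array([-.0205,0]); c,s=np.cos(op),np.sin(op)
    h=(h-pv)@np.array([[c,s],[-s,c]])+pv
    return h
def polys(x,y,z,phi,op=.27,col=(0,0,255)):
    h=sshape(op); r=R(phi)
    return [([r@np.array([a,b*s,0])+[x,y,z] for a,b in h],col) for s in(1,-1)]
E
python3 - <<'E'
from spread import *
s=env.observe(); p=s['ee_pos']; a=np.arctan2(*s['tool_rot'][[1,0],1])+np.pi/2
e=p[:2]-.0164*np.array([np.cos(a),np.sin(a)]); print(e,a)
P=polys(*e,p[2]-.1314-.002,a)+polys(*e,p[2]-.1314+.002,a,col=(0,255,0))
P.append(([[p[0],p[1],p[2]-.133],[p[0],p[1],p[2]-.085]],(255,0,255)))
overlay('pics/v_side.png','side',P,90,245,75,60,10,'pics/x1.png')
overlay('pics/v_top.png','top',P,120,135,40,40,10,'pics/x2.png')
E
```

```text
[0.62612218 0.26683901] 0.2686164559574913
```

View pics/x1.png

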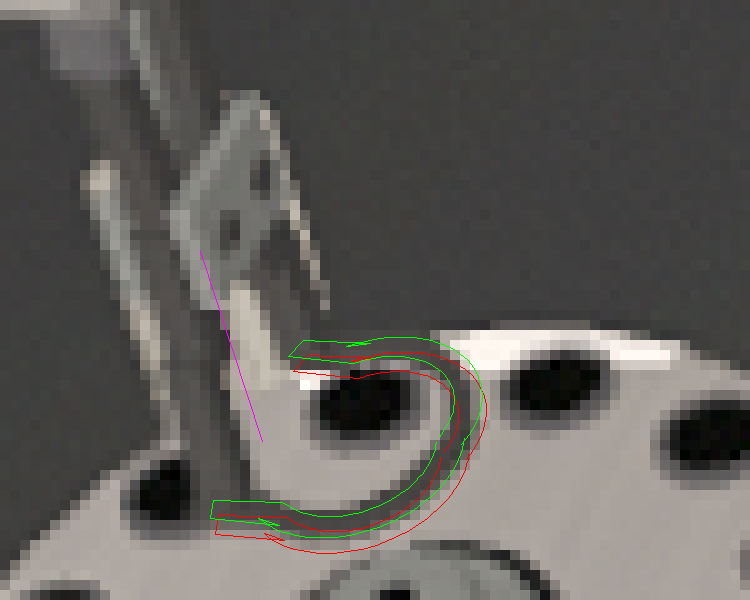

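View pics/x2.png

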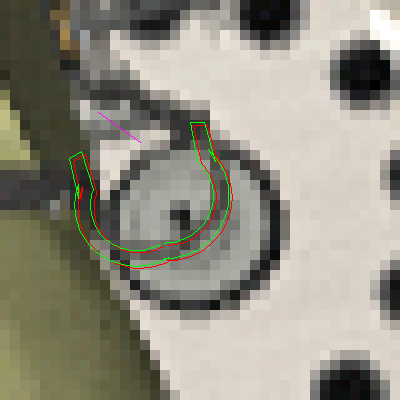

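Request:
drive_tool(steps=[[[0.1,0.2,0.7,-10,0],[0.1,0,0,-14,0],[0.1,0,0,-8,0],[0.1,0,0,0,0],[0.1,0,0,0,0]]])

```text
t: 13.45
ee_pos: [0.6422, 0.2727, 0.2669]
tool_rot: [[0.001, 0.267, -0.964], [0.0, -0.964, -0.267], [-1.0, -0.0, -0.001]]
contact_force: [0.7, 0.4, -2.1]
width: 0.0279
```

```bash
cat > chk.py <<'E'
import sys
from spread import *
tag=sys.argv[1]; off=float(sys.argv[2])
s=env.observe(); p=s['ee_pos']; a=np.arctan2(*s['tool_rot'][[1,0],1])+np.pi/2
snap('side',tag);snap('top',tag)
e=p[:2]-.0164*np.array([np.cos(a),np.sin(a)]); print(s['t'],p,s['width'],s['contact_force'],e,a)
z=p[2]-off
P=polys(*e,z-.002,a)+polys(*e,z+.002,a,col=(0,255,0))
t=np.linspace(0,6.29,50)
P.append(([[.6262+.0135*np.cos(q),.2675+.0135*np.sin(q),.124] for q in t],(255,0,0)))
overlay(f'pics/{tag}_side.png','side',P,98,265,60,65,8,f'pics/{tag}1.png')
overlay(f'pics/{tag}_top.png','top',P,122,138,35,35,9,f'pics/{tag}2.png')
x=cv2.imread(f'pics/{tag}1.png');y=cv2.imread(f'pics/{tag}2.png');o=np.zeros((520,800,3),np.uint8);o[:,:480]=x;o[:315,482:482+315]=y
cv2.imwrite(f'pics/{tag}.png',o)
E
python3 chk.py y .130
```

```text
13.45 [0.64219159 0.27271355 0.26686172] 0.027914147148395213 [ 0.70472999  0.36483619 -2.12511328] [0.62638492 0.26834214] 0.2698110943616805
```

View pics/y.png

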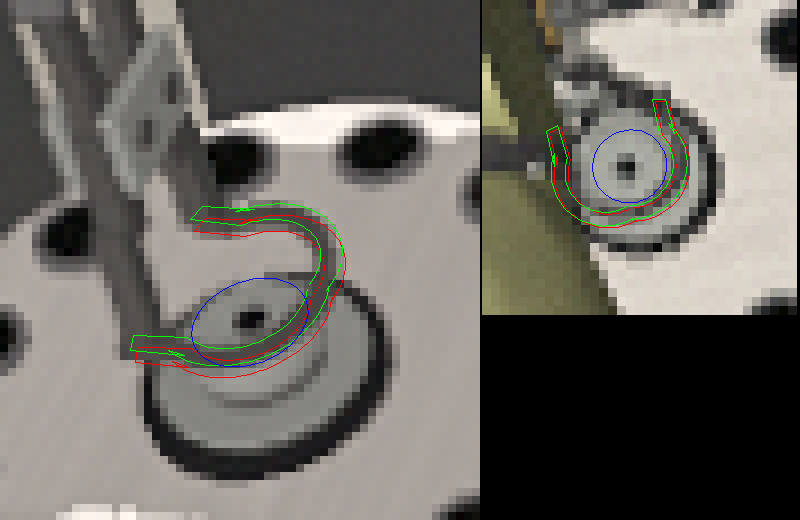

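```bash
cat > rfit.py <<'E'
import sys
from spread import *
from scipy.optimize import minimize
def G(f): return cv2.cvtColor(cv2.imread(f),cv2.COLOR_BGR2GRAY).astype(float)
def rend(n,p,x0,y0,w,h,k=8):
    m=np.zeros((h*k,w*k),np.uint8)
    for dz in(-.002,0,.002):
        for P,_ in polys(p[0],p[1],p[2]+dz,p[3],p[4]):
            q=np.array([(proj(n,v)+.5-[x0,y0])*k-.5 for v in P])
            cv2.fillPoly(m,[np.round(q*16).astype(np.int32)],255,shift=4)
    return cv2.resize(m,(w,h),interpolation=cv2.INTER_AREA)/255.
def setup(tag,n,p0,x0,y0,w,h,ratio=None):
    g=G(f'pics/{tag}_{n}.png')[y0:y0+h,x0:x0+w]; b=G(f'pics/a_{n}.png')[y0:y0+h,x0:x0+w]
    # region: within 7mm of the arc, x_eye<6mm
    m=np.zeros((h,w),np.uint8)
    r=R(p0[3])
    hh=sshape(p0[4]);
    reg=rend(n,p0,x0,y0,w,h); reg=cv2.dilate((reg>.05).astype(np.uint8),np.ones((5,5)))
    half=[(-.04,-.04),(.005,-.04),(.005,.04),(-.04,.04)]
    q=np.array([(proj(n,r@np.array([u,v,0])+p0[:3])-[x0,y0]) for u,v in half]).round().astype(np.int32)
    cv2.fillPoly(m,[q],1); reg=reg*m
    return g,b,reg
def run(tag,p0,views,free):
    D=[(n,setup(tag,n,p0,*bx),bx) for n,bx in views]
    def cost(v):
        p=p0.copy(); p[free]=p0[free]+v*S[free]; c=0
        for n,(g,b,reg),bx in D:
            m=cv2.GaussianBlur(rend(n,p,*bx),(0,0),.4); ok=reg>0
            # g = (1-m)*s*b + m*d
            A=np.c_[((1-m)*b)[ok],m[ok]]; sol,res,_,_=np.linalg.lstsq(A,g[ok],rcond=None)
            c+=((A@sol-g[ok])**2).mean()/400
        return c
    S=np.array([.001,.001,.001,.05,.02])
    r=minimize(cost,np.zeros(len(free)),method='Nelder-Mead',options=dict(initial_simplex=np.vstack([np.zeros(len(free)),2*np.eye(len(free))]),xatol=.02,fatol=1e-4))
    p=p0.copy();p[free]+=r.x*S[free]; return p,r.fun,cost(np.zeros(len(free)))
if __name__=='__main__':
    vs=('side',(98,265,60,45)); vt=('top',(122,138,35,35))
    # v: TCP .64184,.27110,.29862 a .2686 ; y: TCP .64219 .27271 .26686 a .2698
    for tag,T,a in(('v',[.64184,.27110,.29862],.2686),('y',[.64219,.27271,.26686],.2698)):
        T=np.array(T); e=T[:2]-.0164*np.array([np.cos(a),np.sin(a)])
        p0=np.array([e[0],e[1],T[2]-.1305,a,.26])
        for nm,V,fr in(('both xyz',[vs,vt],[0,1,2]),('both xyz op',[vs,vt],[0,1,2,4]),('side xz',[vs],[0,2]),('top xy',[vt],[0,1])):
            p,f,f0=run(tag,p0,V,fr); print(tag,nm,'d(mm)',((p[:3]-p0[:3])*1e3).round(2),'op',p[4].round(3),round(f,3),round(f0,3))
E
python3 rfit.py
```

```text
v both xyz d(mm) [ 1.8  -0.07  0.04] op 0.26 4.614 5.555
v both xyz op d(mm) [ 1.47 -0.02 -0.02] op 0.239 4.542 5.555
v side xz d(mm) [1.72 0.   0.24] op 0.26 1.25 1.992
v top xy d(mm) [ 1.85 -0.24  0.  ] op 0.26 3.35 3.563
y both xyz d(mm) [1.54 0.34 1.05] op 0.26 3.272 4.084
y both xyz op d(mm) [1.6  0.49 0.75] op 0.274 3.259 4.084
y side xz d(mm) [1.93 0.   0.23] op 0.26 0.277 0.854
y top xy d(mm) [1.94 0.46 0.  ] op 0.26 2.991 3.23
```

Request:
drive_tool(steps=[[[0.1,-1.8,-1,-3,0],[0.1,0,0,-4,0],[0.1,0,0,0,0],[0.1,0,0,0,0],[0.1,0,0,0,0]]])

```text
t: 14.18
ee_pos: [0.6403, 0.2717, 0.2596]
tool_rot: [[0.0, 0.267, -0.964], [0.0, -0.964, -0.267], [-1.0, -0.0, -0.0]]
contact_force: [0.7, 0.3, -1.5]
width: 0.0281
```

```bash
python3 chk.py aa .1303; cat > rf2.py <<'E'
import sys
from rfit import *
tag=sys.argv[1]; s=env.observe(); T=s['ee_pos']; a=np.arctan2(*s['tool_rot'][[1,0],1])+np.pi/2
e=T[:2]-.0164*np.array([np.cos(a),np.sin(a)])
p0=np.array([e[0]+.0017,e[1]+.0003,T[2]-.1303,a,.26])
vs=('side',(98,265,60,60)); vt=('top',(122,138,35,35))
for nm,V,fr in(('both xyz',[vs,vt],[0,1,2]),('side xz',[vs],[0,2]),('top xy',[vt],[0,1])):
    p,f,f0=run(tag,p0,V,fr); print(nm,p[:3].round(4),'d',((p[:3]-p0[:3])*1e3).round(2),round(f,3),round(f0,3))
E
python3 rf2.py aa
```

```text
14.175 [0.64034384 0.27169584 0.25955827] 0.028081243084559705 [ 0.67428197  0.34016683 -1.50145556] [0.62453722 0.26732428] 0.2698209189440379
both xyz [0.6273 0.2667 0.1284] d [ 1.05 -0.93 -0.85] 3.362 3.47
side xz [0.6257 0.2676 0.1298] d [-0.48  0.    0.58] 0.444 0.488
top xy [0.6277 0.267  0.1292] d [ 1.45 -0.61  0.  ] 2.865 2.982
```

View pics/aa_side.png

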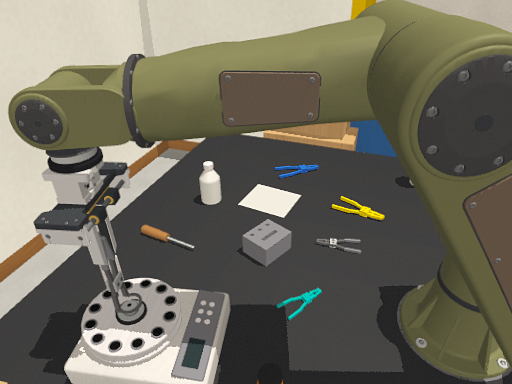

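View pics/aa.png

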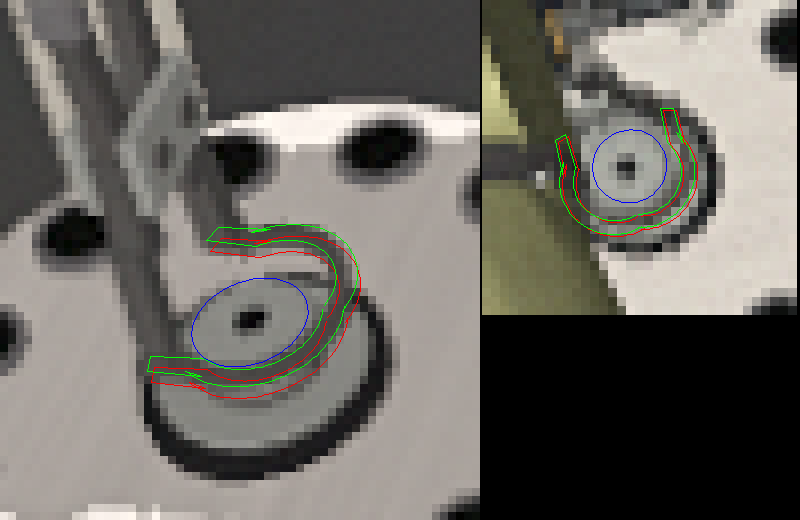

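Request:
drive_tool(steps=[[[0.1,0,0.3,-3,0],[0.1,0,0,-3,0],[0.1,0,0,0,0],[0.1,0,0,0,0]]])

```text
t: 14.78
ee_pos: [0.6403, 0.272, 0.2535]
tool_rot: [[0.0, 0.267, -0.964], [0.0, -0.964, -0.267], [-1.0, -0.0, -0.0]]
contact_force: [-1.2, 0.5, -2.3]
width: 0.0277
```

Request:
drive_tool(steps=[[[0.1,0,0,-2,0],[0.1,0,0,-2,0],[0.1,0,0,0,0],[0.1,0,0,0,0]]])

```text
t: 15.28
ee_pos: [0.6403, 0.272, 0.2494]
tool_rot: [[-0.0, 0.267, -0.964], [0.0, -0.964, -0.267], [-1.0, -0.0, 0.0]]
contact_force: [0.0, -0.4, -2.2]
width: 0.0278
```

```bash
python3 chk.py ab .1303
```

```text
15.275 [0.64029765 0.27196648 0.24944322] 0.027813212599440834 [ 0.04801121 -0.35941593 -2.24909774] [0.62449108 0.2675947 ] 0.26983459290952583
```

View pics/ab.png

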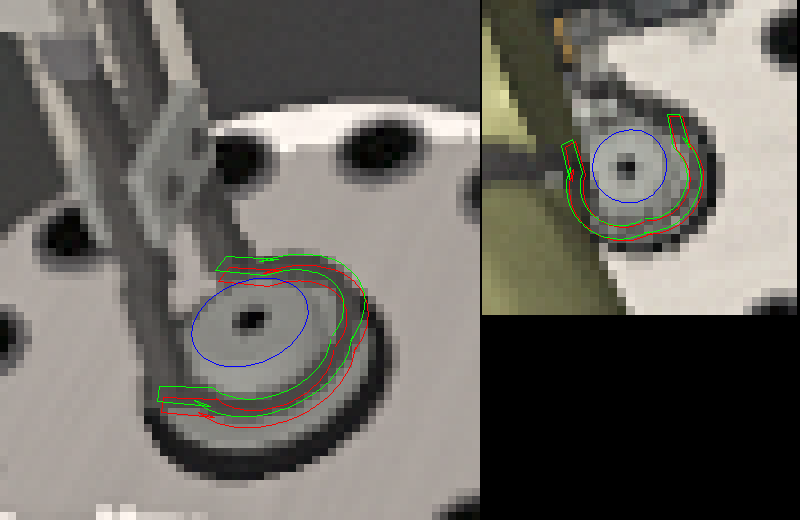

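Request:
drive_tool(steps=[[[0.1,0,0,-2,0],[0.1,0,0,-2,0],[0.1,0,0,-1,0],[0.1,0,0,0,0],[0.1,0,0,0,0]]])

```text
t: 16.0
ee_pos: [0.6403, 0.272, 0.2445]
tool_rot: [[0.0, 0.267, -0.964], [0.0, -0.964, -0.267], [-1.0, -0.0, -0.0]]
contact_force: [-0.1, 0.9, -1.7]
width: 0.0279
```

Request:
drive_tool(steps=[[[0.1,0,0,-1,0],[0.1,0,0,0,0],[0.1,0,0,0,0]]])

```text
t: 16.38
ee_pos: [0.6404, 0.272, 0.2438]
tool_rot: [[0.001, 0.267, -0.964], [0.0, -0.964, -0.267], [-1.0, -0.0, -0.001]]
contact_force: [0.1, -0.2, 2.2]
width: 0.0282
```

Request:
drive_tool(steps=[[[0.1,0,0,-1,0],[0.1,0,0,0,0],[0.1,0,0,0,0]]])

```text
t: 16.75
ee_pos: [0.6405, 0.272, 0.2434]
tool_rot: [[0.002, 0.266, -0.964], [0.001, -0.964, -0.266], [-1.0, -0.0, -0.002]]
contact_force: [0.4, -0.1, 4.8]
width: 0.028
```

```bash
python3 chk.py ac .1314; python3 rf2.py ac; python3 z.py pics/ac_side.png 100 270 56 56 10 pics/ac9.png
```

```text
16.75 [0.64052825 0.27202077 0.24335968] 0.027975717392692112 [ 0.35226258 -0.07553715  4.83601259] [0.62472116 0.26765089] 0.2697139410180607
both xyz [0.6266 0.2665 0.1129] d [ 0.16 -1.48 -0.19] 3.966 4.34
side xz [0.6255 0.268  0.1149] d [-0.92  0.    1.8 ] 0.701 0.895
top xy [0.6257 0.2664 0.1131] d [-0.73 -1.58  0.  ] 3.249 3.445
```

View pics/ac9.png

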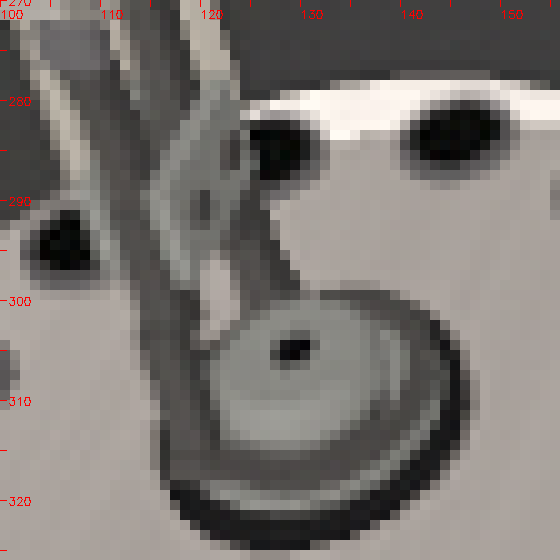

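View pics/ac.png

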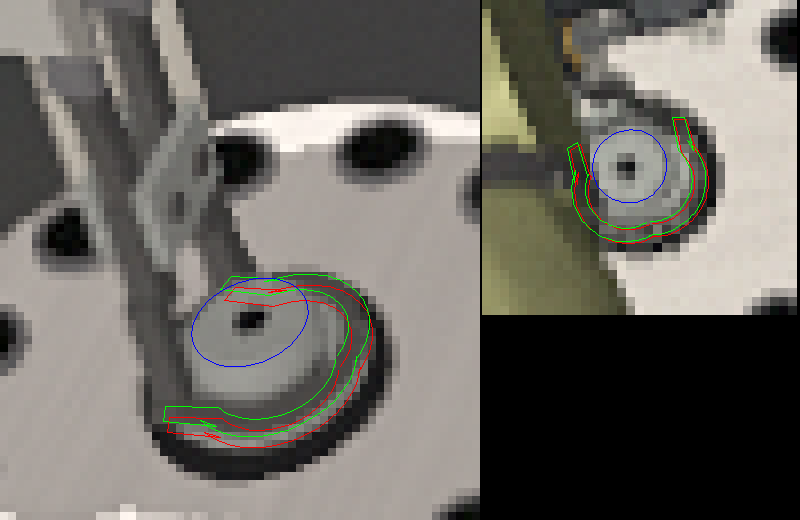

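Request:
drive_tool(steps=[[[0.1,0,0,-1,0],[0.1,0,0,0,0],[0.1,0,0,0,0],[0.1,0,0,0,0]]])

```text
t: 17.35
ee_pos: [0.6408, 0.2721, 0.2432]
tool_rot: [[0.003, 0.266, -0.964], [0.001, -0.964, -0.266], [-1.0, -0.0, -0.003]]
contact_force: [-0.0, -0.0, 10.0]
width: 0.0282
```

```bash
python3 chk.py ad .1314; python3 rf2.py ad; python3 -c "
from h import *
s=env.observe();print(s['qvel'].round(4),s['wrist_torque'])"
python3 z.py pics/ad_side.png 100 270 56 56 10 pics/ad9.png
```

```text
17.35 [0.6407796  0.27209242 0.24324648] 0.02824155016419143 [-0.02346836 -0.01668135 10.01131246] [0.62497261 0.26772216] 0.26973866383684975
both xyz [0.6266 0.2667 0.1131] d [-0.08 -1.37  0.12] 3.971 4.419
side xz [0.6254 0.268  0.115 ] d [-1.19  0.    2.  ] 0.696 0.94
top xy [0.6257 0.2664 0.113 ] d [-0.92 -1.65  0.  ] 3.263 3.48
[-0.001  -0.0005  0.     -0.0003  0.0003  0.0012] [-0.10755635  0.01467019 -0.02246173]
```

View pics/ad9.png

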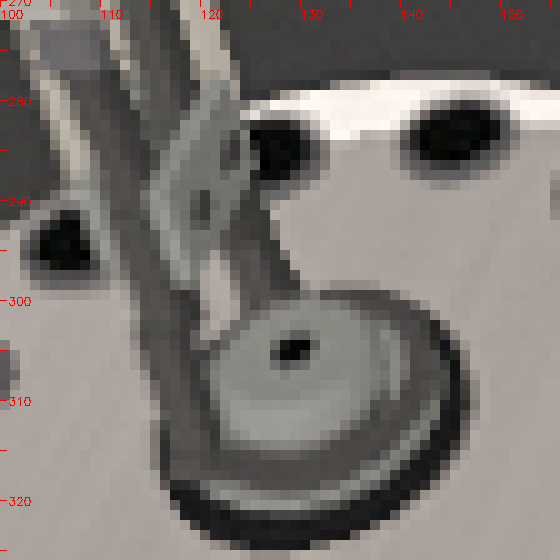

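```bash
python3 - <<'E'
from spread import *
t=np.linspace(0,6.29,80)
im=[]
for zc in(.112,.1145):
    P=polys(.6264,.2674,zc-.002,.27,col=(0,0,255))+polys(.6264,.2674,zc+.002,.27,col=(0,255,0))
    P.append(([[.6264+.025*np.cos(q),.2676+.025*np.sin(q),.110] for q in t],(255,0,0)))
    P.append(([[.6264+.0135*np.cos(q),.2676+.0135*np.sin(q),.124] for q in t],(255,0,255)))
    overlay('pics/ad_side.png','side',P,108,290,44,40,9,'pics/tmp.png'); im.append(cv2.imread('pics/tmp.png'))
cv2.imwrite('pics/ae.png',np.hstack(im))
E
```

```text
(no output)
```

View pics/ae.png

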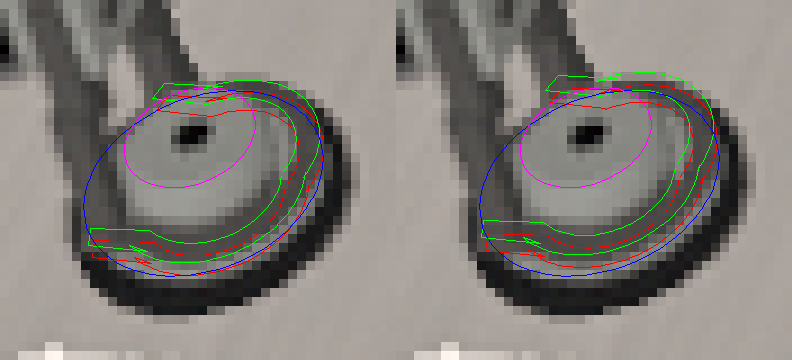

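```bash
python3 -c "
from bench import env
s=env.observe();print(s['t'],s['ee_pos'],s['contact_force'],s['width']);print(env.job_done())"
```

```text
17.45 [0.64074735 0.2720893  0.2432678 ] [0.26011758 0.19195245 8.37165373] 0.028077366681687872
the job is handed in; nothing more can be done
None
```

I lifted the grey pliers out of the stand, put the blades into the ring's gap and squeezed to the stop. The ring came off the mat with the pliers. I lowered it over the spindle onto the washer and handed in at 17.5 s, with the pliers gripped and the ring held open.

**Last checks**
- **Grip:** The handle opening was steady at 28 mm, which I took as the stop, with a 45 N grip setting. The list gives 26 mm at the stop.
- **Seating:** It met firm contact (8–10 N upward, almost no sideways force). The tool stood at the same height above the ring as when it was pressed on the mat, so the ring should lie on the washer (mid-plane about 2 mm up).
- **Centring:** The ring centre measured within about 1–1.5 mm of the spindle axis; the limit is 4 mm.

**Where checks disagreed**
- **Height:** The fit to the side picture alone put the ring's mid-plane at 0.115 m, about 5 mm above the washer and over the 4.5 mm limit. The fit to both pictures gave 0.113 m (about 3 mm), and contact implies 0.112 m. In the side overlay, the far edge of the ring fits 0.112 m and the near edge fits higher, so a slight tilt of about 0.06 rad is possible.
- **Not measured:** I could not read the opening of the ring's arms or the ring-to-pliers force; I judged them from the pictures and the handle width.

The arm stayed clear of the bottle, the jar and the screwdriver.

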